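Sort the handed neck jaws into their trays

ROBOT

A 6-joint arm with a two-finger parallel gripper is mounted at the origin on a cart in front of the work surface, level with it; the furniture and walls round the work are solid. World frame = base frame: x ahead of the robot, y to its left, z up, the work surface at z = 0. Lengths are in mm, angles in rad, forces in N, time in s.
With the tool pointing down it reaches from about 350 to 975 mm from the base axis. Payload 7.1 kg.
Tool frame: the origin (TCP) lies at the centre of the arm's flange, where the gripper is bolted on; the fingertips stand 182 mm ahead of it and the grasp point (between the pads) lies 163 mm ahead of it; x points along the fingers, y is the direction in which the jaws open and shut, and the axes are right-handed (so a half turn about x gives the same grasp; the last joint's range is limited). The gripper opens to 88 mm and grips with 3 to 60 N. Pads are 20 mm wide; open, the fingers measure 115 mm over their backs; the gripper's body (75 mm by 178 mm) begins 61 mm behind the grasp point.
Start: joints at [1.19, 0.423, 1.63, -0, 1.089, -0.019], TCP at [221.192, 584.534, 404.675] pointing down, gripper open.
Joint ranges: [-3, 3], [-0.9, 2.11], [0.09, 2.58], [-1.31, 4.45], [0.11, 2.69], [-2.54, 2.54]. Speed limits (rad/s): [2.39, 2.39, 3.01, 3.14, 3.14, 3.14].

INTERFACE

Orientations are given as a rotation vector (axis times angle).
In Python, from workcell import readout, viewer, workorder, models gives the robot as it stands. The module is installed in compiled form; this text tells all that it offers.
- The arm moves only by the tool apply_moves, never from a script. Its argument "commands" is a list that holds one entry, the list of rows, each a list of 4 numbers: the shift along the world's x, y, z in m, then the turn about the world's z in rad. A call has 1 to 8 rows; each row is the pose to reach, as a shift and turn from the pose commanded when the call began; what a row does not reach only later rows make up. A row lasts 1/8 s, in which the tool goes at most 62.5 mm and 10.7 degrees, less where a joint would pass 70% of its speed; a pose out of reach is approached as far as the arm can. A call with a gripper value outside its range is refused whole. "gripper" is the finger opening in m, from 0 to 0.0878, set as the call begins (left out, the last holds). The fingers move at their own pace and stop on an object; the grip force is fixed at half the most. Time passes only in rows, so rows that repeat a pose let the fingers close. It gives the time, the measured TCP pose, the force and the opening at its end, in the units of the state.
- readout.get_obs(): the state, without advancing time (a new reading comes with each control period).
- viewer.get_image(name): name is "scene" or "top" or "wrist"; returns a dict with "color" (400x640x3 uint8, red, green, blue), "vertical_fov" (degrees; the focal length in pixels is half the picture's height over the tangent of half this angle, whatever the lens; pixels are square), "cx", "cy" (the principal point, pixels), "D" ([k1, k2, p1, p2, k3] as OpenCV has them; the pictures are not rectified), "rvec" (rotation vector, rad) and "tvec" (3), from world to camera coordinates, as OpenCV has them. Camera axes: x right, y down, z forward; pixel columns grow to the right and rows downward; lengths in mm; the calibration is good to about 2 mm. A picture is of the moment at which its call begins. There is no depth.
- workorder.close_job(): hands the job in, once; it reports no verdict.
Trained networks look in the newest picture that a camera, given by its name, has taken for a name from the list of things; names that differ only in an ending like _2 or _b are one class to them, and where a whole thing is asked for, a point or a joint stands for the part that bears it (a point fixed in the world has none). Each returns a list of dicts, best first, with "conf" (0 to 1); they miss things now and then, are a little off and sometimes report something else, mostly with a low value. They report only what shows in the picture. A call takes as long as a camera call. They do not tell look-alikes from the thing itself.
- models.search_frame(camera, label): "position" ([x, y, z] in mm, in world coordinates, good to about 4 mm: the middle of the surface that is visible of it).
- models.place_of(camera, label): "position" ([x, y, z] in mm, in world coordinates, good to about 4 mm: a listed point, or the origin of a listed thing).
The state is a dict: "t": time; "qpos": joint angles; "qvel": joint speeds; "joint_torque": joint torques, N m; "ee_pos": TCP position; "orientation": TCP orientation; "ft_force": force on the tool from outside, world axes, zero at the start; "moment": the same for the moment, N m; "width": finger opening in mm.
Only numpy, scipy, OpenCV 4.12 (cv2) and the standard library are available. Lean on these libraries where they do the work, as an engineer would, in place of code of your own. Each camera call takes 0.05 s, during which the arm holds its last target.

TASK

Put away the three loose neck jaws of the bottle capper: the two left-hand jaws go into the left-hand tray and the right-hand jaw into the free bay of the right-hand tray, one to a bay (a jaw belongs to the tray whose neck posts fit its cut-out). Seat each jaw flat, with its tongue hooked under the keeper and its nose pressed down until the spring catch has snapped back over it; press gently, by feel, without forcing the plastic tray. Leave the bottle, the vial and the amber jar standing where they are.

Things in the scene. Friction and masses are not known exactly. Their poses are not given: they have to be found in the camera images.
- left_jaw_1: left-hand aluminium neck jaw, 130 g, plate 84x44x12 mm; lies grip up. Origin: centre of the plate's underside; +x to the nose (x=+42), y left, z up. Tongue 20 wide, 4 thick, flush below, tip at x=-54, roughly towards the robot. Black grip on top, 30 long x 12 wide, z 12 to 36, centre x=+12, y=+6: pinch it across its 12 mm. Half-round cut-out, radius 15, in the -y (right) edge, centre x=+14, y=-22.
- left_jaw_2: left-hand aluminium neck jaw, 130 g, plate 84x44x12 mm; lies grip up. Origin: centre of the plate's underside; +x to the nose (x=+42), y left, z up. Tongue 20 wide, 4 thick, flush below, tip at x=-54, roughly towards the robot. Black grip on top, 30 long x 12 wide, z 12 to 36, centre x=+12, y=+6: pinch it across its 12 mm. Half-round cut-out, radius 15, in the -y (right) edge, centre x=+14, y=-22.
- right_jaw: right-hand aluminium neck jaw, 130 g, plate 84x44x12 mm; lies grip up. Origin: centre of the plate's underside; +x to the nose (x=+42), y left, z up. Tongue 20 wide, 4 thick, flush below, tip at x=-54, roughly towards the robot. Black grip on top, 30 long x 12 wide, z 12 to 36, centre x=+12, y=-6: pinch it across its 12 mm. Half-round cut-out, radius 15, in the +y (left) edge, centre x=+14, y=+22.
- left_tray: grey tray 150x144 mm, fixed, on feet 6 to 16 mm high, two bays for left-hand jaws. Origin: middle of its underside; x away from the robot to the catches, z up; bay floors at z=8. A jaw pressed on it with over 70 N cracks it. Per bay: keeper at the -x end, round neck post at the right edge (-y), fence 8 mm high along the other edge, spring catch at the +x end. Both bays empty.
- right_tray: grey tray 150x144 mm, fixed, on feet 6 to 16 mm high, two bays for right-hand jaws. Origin: middle of its underside; x away from the robot to the catches, z up; bay floors at z=8. A jaw pressed on it with over 70 N cracks it. Per bay: keeper at the -x end, round neck post at the left edge (+y), fence 8 mm high along the other edge, spring catch at the +x end. Its -y bay already holds a jaw, fixed, as seated.
- left_bay_1 (a point): empty +y bay of the left tray: where a seated jaw's origin lies, on the bay floor; axes as the tray's and as a seated jaw's. Keeper: lip 4 mm thick over a slot 8 high, 27 wide, lip edge at x=-45.5, slot back at x=-57. Neck post 26 mm thick, 9 high, at x=+14, y=-22. Fence 1.7 mm beside the +y edge of the plate. Catch housing from x=+46.
- left_bay_2 (a point): empty -y bay of the left tray, as left_bay_1. A jaw cannot drop or slide in flat: it enters nose up by about 20 degrees, tongue tip down on the floor just outside the lip, then 7 mm under the lip, then swings down flat about the tongue and is pressed past the catch.
- right_bay_1 (a point): empty +y bay of the right tray, mirror image of left_bay_1: post at x=+14, y=+22, fence beside the -y edge; all else the same.
- left_catch_1 (a joint): bolt of the catch of left_bay_1 (m), 14 mm wide, slides along x; 0 = home: tip at x=+38, so 4 mm over the nose, underside 13.2 mm above the bay floor. Its inner face slopes up to x=+44 at 27 mm, so a nose pressed down cams it back (reading grows to about 0.006, stop 0.0075; spring 2 to 6 N, 5 to 15 N of push); it then snaps home over the plate.
- left_catch_2 (a joint): bolt of the catch of left_bay_2, as left_catch_1
- right_catch_1 (a joint): bolt of the catch of right_bay_1, as left_catch_1
- vial: bystander: glass vial with white cap, 45 mm wide, 68 mm high, between the trays; origin under its middle
- tall_bottle: bystander: tall translucent bottle, 67 mm wide, 214 mm high, behind the gap between the trays; origin under its middle
- amber_jar: bystander: small amber jar with cream lid, 54 mm wide, 32 mm high, to the left of the trays; origin under its middle
Not all that is in view belongs to the job. Leave any turquoise look-alike of the left_jaw_2 alone. Leave any yellow look-alike of the left_jaw_1 alone.

How it is judged (in metres and radians):
At the end, for the whole second after the job is handed in: The two left jaws lie in the two bays of the left tray and the right jaw in the free bay of the right tray, each within 4 mm and 0.1 rad of its seat, down on the floor (3 mm), level (0.05 rad), at rest, each catch back home (within 1.5 mm) ((((x of left_jaw_1 in the frame of left_bay_1 between -0.004 and 0.004 m and y of left_jaw_1 in the frame of left_bay_1 between -0.004 and 0.004 m and z of left_jaw_1 in the frame of left_bay_1 between -0.003 and 0.003 m and angle between left_jaw_1's own z axis and vertical below 0.05 rad and angle between the x axis of left_jaw_1 and the x axis of left_bay_1, either way round below 0.1 rad and value of joint left_catch_1 below 0.0015 m and linear speed of left_jaw_1 below 0.02 m/s) and (x of left_jaw_2 in the frame of left_bay_2 between -0.004 and 0.004 m and y of left_jaw_2 in the frame of left_bay_2 between -0.004 and 0.004 m and z of left_jaw_2 in the frame of left_bay_2 between -0.003 and 0.003 m and angle between left_jaw_2's own z axis and vertical below 0.05 rad and angle between the x axis of left_jaw_2 and the x axis of left_bay_2, either way round below 0.1 rad and value of joint left_catch_2 below 0.0015 m and linear speed of left_jaw_2 below 0.02 m/s)) or ((x of left_jaw_1 in the frame of left_bay_2 between -0.004 and 0.004 m and y of left_jaw_1 in the frame of left_bay_2 between -0.004 and 0.004 m and z of left_jaw_1 in the frame of left_bay_2 between -0.003 and 0.003 m and angle between left_jaw_1's own z axis and vertical below 0.05 rad and angle between the x axis of left_jaw_1 and the x axis of left_bay_2, either way round below 0.1 rad and value of joint left_catch_2 below 0.0015 m and linear speed of left_jaw_1 below 0.02 m/s) and (x of left_jaw_2 in the frame of left_bay_1 between -0.004 and 0.004 m and y of left_jaw_2 in the frame of left_bay_1 between -0.004 and 0.004 m and z of left_jaw_2 in the frame of left_bay_1 between -0.003 and 0.003 m and angle between left_jaw_2's own z axis and vertical below 0.05 rad and angle between the x axis of left_jaw_2 and the x axis of left_bay_1, either way round below 0.1 rad and value of joint left_catch_1 below 0.0015 m and linear speed of left_jaw_2 below 0.02 m/s))) and x of right_jaw in the frame of right_bay_1 between -0.004 and 0.004 m and y of right_jaw in the frame of right_bay_1 between -0.004 and 0.004 m and z of right_jaw in the frame of right_bay_1 between -0.003 and 0.003 m and angle between right_jaw's own z axis and vertical below 0.05 rad and angle between the x axis of right_jaw and the x axis of right_bay_1, either way round below 0.1 rad and value of joint right_catch_1 below 0.0015 m and linear speed of right_jaw below 0.02 m/s); the robot touches nothing.
It fails at once if a bystander (bottle, vial or amber jar) is pushed more than 3 cm or tipped (distance of any of vial, tall_bottle, amber_jar from where it was at the start of the episode above 0.03 m or angle between any of vial, tall_bottle, amber_jar's own z axis and vertical above 0.3 rad).
It fails at once if a jaw is forced against a tray with more than 70 N (contact force between any of left_jaw_1, left_jaw_2, right_jaw and left_tray above 70 N or contact force between any of left_jaw_1, left_jaw_2, right_jaw and right_tray above 70 N).
It also fails if it takes over 72 s, if anything falls off the work surface, if the arm or the gripper's body presses on something with over 40 N, if the wrist force passes 120 N, or if a joint passes its speed limit or range.

## Working session

There is one attempt and no reset: what is moved stays moved. The work goes in short steps, Python scripts to look and compute and a tool call to move; the robot and the scene stay as the last step left them, time stands still between calls to the robot, and variables do not carry over. Pictures are saved under pics/ and viewed, and the job is handed in when it is done.

Besides the shell and the picture viewer there is one more tool, called after "Call:" as name(argument=value, ...), one argument or row to a line, values as JSON. apply_moves: Moves the arm, as the interface text tells. Its arguments: {"type":"object","properties":{"commands":{"type":"array","items":{"type":"array","items":{"type":"array","items":{"type":"number"}}}},"gripper":{"type":"number"}},"required":["commands"]}

```bash
mkdir -p pics
cat > h.py <<'E'
import numpy as np, cv2
from workcell import readout, viewer, workorder, models
def cam(n):
    im=viewer.get_image(n); h=im["color"].shape[0]
    f=h/2/np.tan(np.radians(im["vertical_fov"])/2)
    K=np.array([[f,0,im["cx"]],[0,f,im["cy"]],[0,0,1.]])
    return im["color"],K,np.array(im["D"],float),np.array(im["rvec"],float),np.array(im["tvec"],float)
def save(c,name): cv2.imwrite("pics/"+name,c[:,:,::-1])
def toz(px,z,K,D,rv,tv):
    px=np.array(px,float).reshape(-1,1,2); u=cv2.undistortPoints(px,K,D).reshape(-1,2)
    R=cv2.Rodrigues(rv)[0]; C=-R.T@tv.ravel()
    d=np.c_[u,np.ones(len(u))]@R; s=(np.broadcast_to(z,len(u))-C[2])/d[:,2]
    return C+d*s[:,None]
def proj(P,K,D,rv,tv): return cv2.projectPoints(np.array(P,float).reshape(-1,1,3),rv,tv,K,D)[0].reshape(-1,2)
E
python3 - <<'E'
from h import *
print(readout.get_obs())
for n in ["scene","top","wrist"]:
    a=cam(n); save(a[0],n+"0.png")
    R=cv2.Rodrigues(a[3])[0]; print(n,a[1][0,0],(-R.T@a[4].ravel()).round(),R[2].round(2))
    if n!="wrist":
        for l in ["left_jaw_1","right_jaw","left_tray","right_tray","left_bay_1","right_bay_1","vial","tall_bottle","amber_jar"]:
            print(l,[(round(d["conf"],2),np.round(d["position"]).tolist()) for d in models.place_of(n,l)])
E
```

```text
{'t': 0.0, 'qpos': array([ 1.18998803e+00,  4.23811633e-01,  1.63068290e+00,  3.00931857e-06,
        1.08856835e+00, -1.90127482e-02]), 'qvel': array([ 7.83458029e-04, -1.97965070e-03,  5.16600403e-04, -1.83154786e-05,
        1.78541273e-03, -1.47003479e-03]), 'joint_torque': array([-1.53758276e-03, -5.44607913e+01, -2.73667824e+01,  6.42323191e-02,
        2.28309928e-02, -9.59963381e-05]), 'ee_pos': array([221.10204508, 584.2899896 , 403.92251393]), 'orientation': array([ 0.28274928,  1.5523863 , -0.28502211]), 'ft_force': array([-0.66242759,  0.03891096,  0.67995056]), 'moment': array([ 0.00292953, -0.02930176,  0.01285232]), 'width': 87.94531733541136}
scene 394.2021408587127 [-475. -646.  869.] [ 0.73  0.38 -0.56]
left_jaw_1 [(0.86, [565.0, -327.0, -2.0]), (0.79, [444.0, -32.0, -2.0]), (0.72, [341.0, 79.0, -4.0]), (0.55, [448.0, -183.0, -0.0])]
right_jaw [(0.75, [451.0, 186.0, -7.0]), (0.55, [453.0, -182.0, -0.0])]
left_tray [(0.93, [635.0, 176.0, 13.0])]
right_tray [(0.57, [604.0, -164.0, 11.0])]
left_bay_1 [(0.73, [634.0, 150.0, 22.0]), (0.71, [626.0, 216.0, 19.0]), (0.55, [634.0, 173.0, 16.0])]
right_bay_1 [(0.74, [608.0, -128.0, 18.0]), (0.26, [634.0, 150.0, 23.0])]
vial [(0.7, [611.0, 15.0, -3.0])]
tall_bottle [(0.8, [781.0, 24.0, 3.0])]
amber_jar [(0.5, [573.0, 353.0, -1.0])]
top 427.6621562904656 [ 402.  -93. 1666.] [ 0.11 -0.01 -0.99]
left_jaw_1 [(0.81, [568.0, -329.0, -2.0]), (0.72, [442.0, -32.0, 2.0]), (0.68, [601.0, -563.0, 0.0]), (0.53, [451.0, -176.0, 3.0]), (0.5, [343.0, 78.0, -0.0])]
right_jaw [(0.78, [447.0, 187.0, 1.0])]
left_tray [(0.84, [629.0, 176.0, 16.0])]
right_tray [(0.97, [607.0, -166.0, 12.0])]
left_bay_1 [(0.93, [636.0, 147.0, 17.0]), (0.77, [629.0, 213.0, 22.0])]
right_bay_1 [(0.61, [610.0, -134.0, 16.0])]
vial [(0.7, [611.0, 17.0, 1.0])]
tall_bottle [(0.79, [775.0, 21.0, 2.0])]
amber_jar [(0.75, [577.0, 354.0, 4.0])]
wrist 298.3521209925091 [154. 609. 384.] [ 0.24 -0.09 -0.97]
```

View pics/scene0.png

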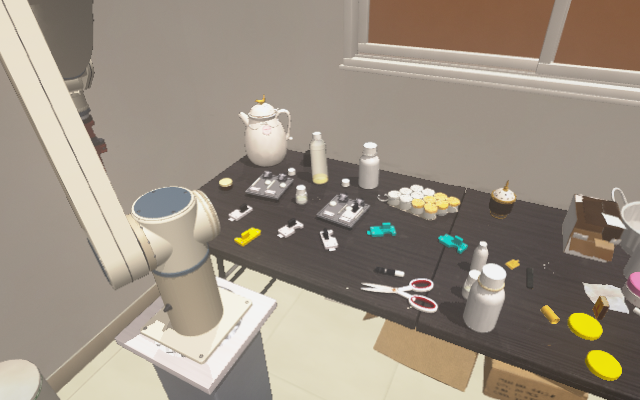

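View pics/top0.png

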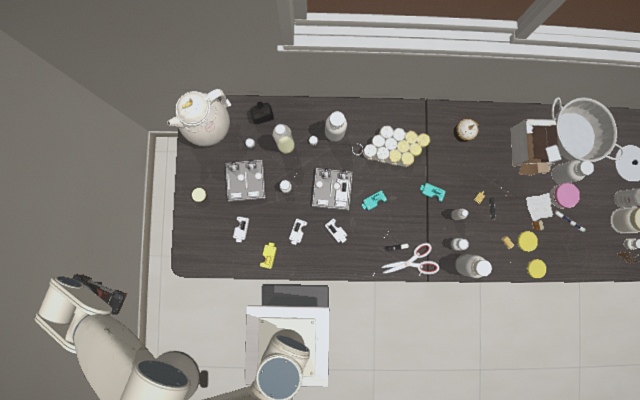

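View pics/wrist0.png

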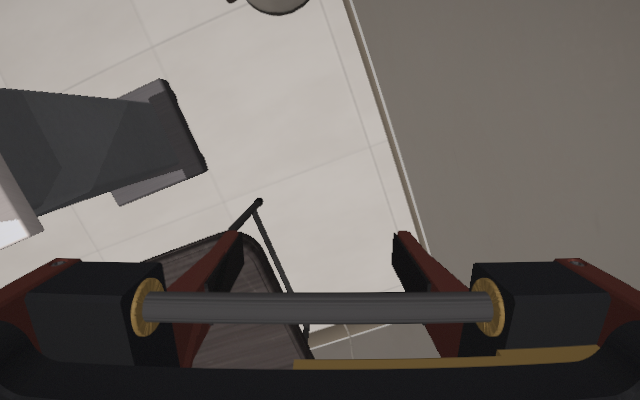

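Run:
```python
from h import *
o=readout.get_obs(); Rt=cv2.Rodrigues(o["orientation"])[0]; print(Rt.round(3), np.arctan2(Rt[1,1],Rt[0,1]))
a=cam("wrist");R=cv2.Rodrigues(a[3])[0]; C=-R.T@a[4].ravel()
print("cam in tool",Rt.T@(C-o["ee_pos"]), "\naxes in tool (rows cam x,y,z)\n",(R@Rt).round(3)); print(a[1],a[2])
```

```text
[[-0.     0.354  0.935]
 [-0.     0.935 -0.354]
 [-1.    -0.    -0.   ]] 1.209013106901599
cam in tool [ 20.19139129  -0.49105514 -71.50090618] 
axes in tool (rows cam x,y,z)
 [[-0.001  1.    -0.002]
 [-0.26   0.001  0.966]
 [ 0.966  0.001  0.26 ]]
[[298.35212099   0.         317.28274644]
 [  0.         298.35212099 203.2077434 ]
 [  0.           0.           1.        ]] [-0.05473739  0.          0.          0.          0.        ]
```

Run:
```python
import cv2
im=cv2.imread("pics/top0.png")[90:290,170:430]; cv2.imwrite("pics/top0z.png",cv2.resize(im,None,fx=3,fy=3,interpolation=cv2.INTER_CUBIC))
im=cv2.imread("pics/scene0.png")[130:270,200:420]; cv2.imwrite("pics/sc0z.png",cv2.resize(im,None,fx=3.6,fy=3.6,interpolation=cv2.INTER_CUBIC))
```

```text
(no output)
```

View pics/top0z.png

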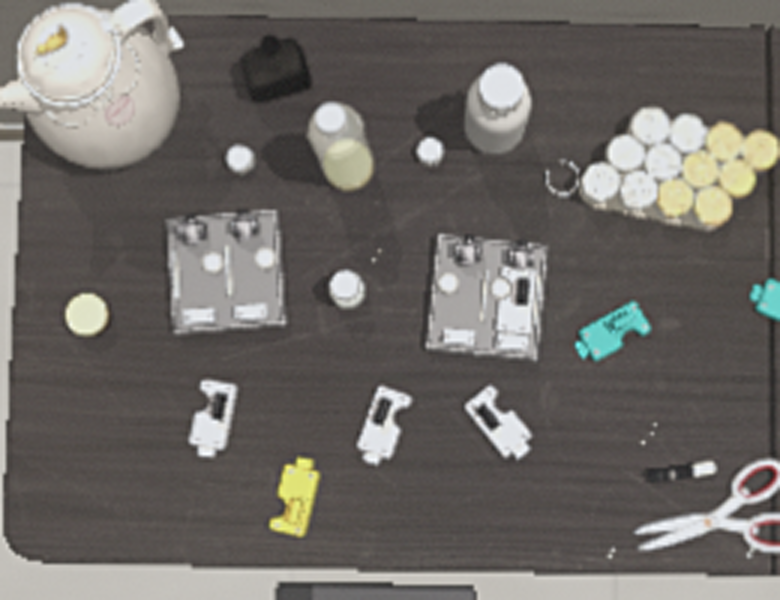

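View pics/sc0z.png

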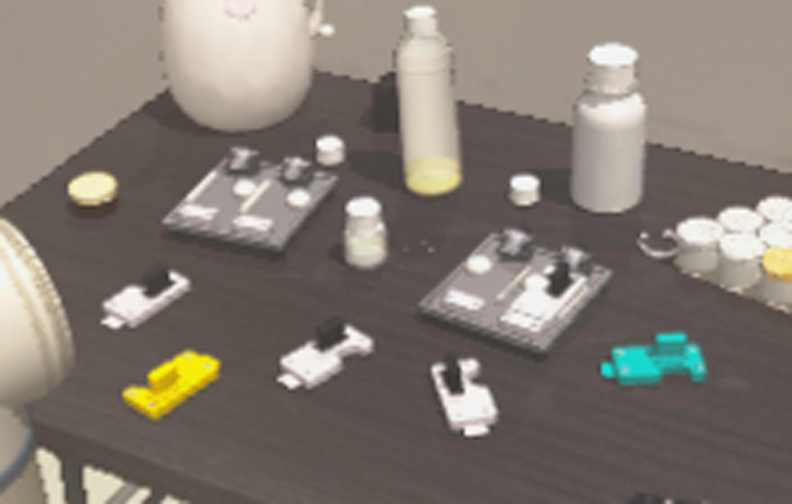

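Call:
apply_moves(
  commands=[
    [[0.04, -0.04, 0, 0.1], [0.07, -0.09, 0, 0.2], [0.1, -0.14, 0, 0.3], [0.135, -0.19, 0, 0.362], [0.17, -0.24, 0, 0.362], [0.205, -0.29, 0, 0.362], [0.24, -0.34, 0, 0.362], [0.275, -0.39, 0, 0.362]],
  ],
)

```text
t: 2.1
ee_pos: [497.1, 192.8, 405.0]
orientation: [0.0, 1.57, 0.0]
ft_force: [-0.5, 0.5, 0.4]
width: 87.4
```

Call:
apply_moves(
  commands=[
    [[0.035, -0.05, 0, 0], [0.07, -0.1, 0, 0], [0.104, -0.145, 0, 0], [0.104, -0.165, 0, 0], [0.104, -0.165, 0, 0]],
  ],
)

```text
t: 2.72
ee_pos: [599.7, 28.6, 404.3]
orientation: [0.002, 1.572, -0.001]
ft_force: [-1.0, 0.2, 1.1]
width: 88.0
```

Run:
```python
from h import *
a=cam("wrist"); save(a[0],"w1.png"); o=readout.get_obs(); print(o["t"],o["ee_pos"],o["ft_force"],o["qpos"].round(2))
for l in ["left_jaw_1","right_jaw","left_tray","right_tray","left_bay_1","right_bay_1","vial"]:
            print(l,[(round(d["conf"],2),np.round(d["position"]).tolist()) for d in models.place_of("wrist",l)])
```

```text
2.775 [599.42113929  29.68964102 404.43093645] [0.57685359 0.10953349 0.81734867] [ 0.03  0.39  1.69  0.    1.07 -1.54]
left_jaw_1 [(0.93, [446.0, -180.0, 3.0]), (0.75, [447.0, -34.0, -0.0]), (0.74, [570.0, -327.0, 3.0]), (0.4, [572.0, 355.0, 1.0])]
right_jaw [(0.85, [448.0, 188.0, 2.0]), (0.19, [571.0, 357.0, 2.0])]
left_tray [(0.79, [629.0, 176.0, 16.0])]
right_tray [(0.68, [605.0, -162.0, 10.0])]
left_bay_1 [(0.67, [628.0, 215.0, 25.0]), (0.66, [636.0, 146.0, 22.0])]
right_bay_1 [(0.62, [605.0, -131.0, 19.0])]
vial [(0.84, [616.0, 20.0, -5.0])]
```

View pics/w1.png

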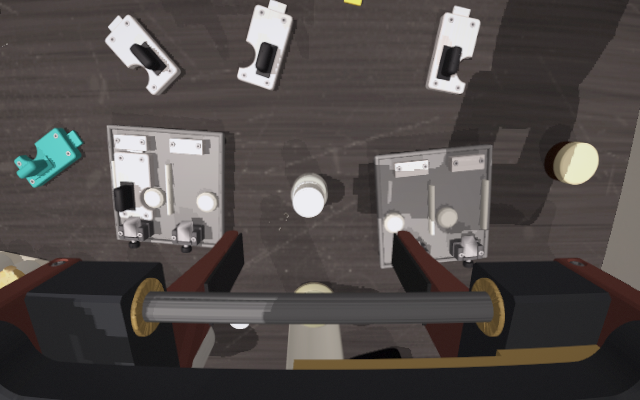

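Run:
```python
import cv2
im=cv2.imread("pics/w1.png")
def crop(n,x0,y0,w,h,f): 
    c=cv2.resize(im[y0:y0+h,x0:x0+w],None,fx=f,fy=f,interpolation=cv2.INTER_CUBIC)
    for i in range(0,w,10): cv2.putText(c,str(x0+i),(i*f,8),0,.3,(0,255,255),1); cv2.line(c,(i*f,10),(i*f,14),(0,255,255),1)
    for i in range(0,h,10): cv2.putText(c,str(y0+i),(0,i*f+4),0,.3,(0,255,255),1)
    cv2.imwrite("pics/"+n,c)
crop("ja.png",100,0,100,100,6)
crop("jb.png",225,0,80,95,6)
crop("jc.png",415,0,80,100,6)
crop("tl.png",370,140,130,130,5) if 0 else crop("tl.png",370,140,130,95*1+35-30,6)
crop("tr.png",100,120,130,98,6)
```

```text
(no output)
```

View pics/ja.png

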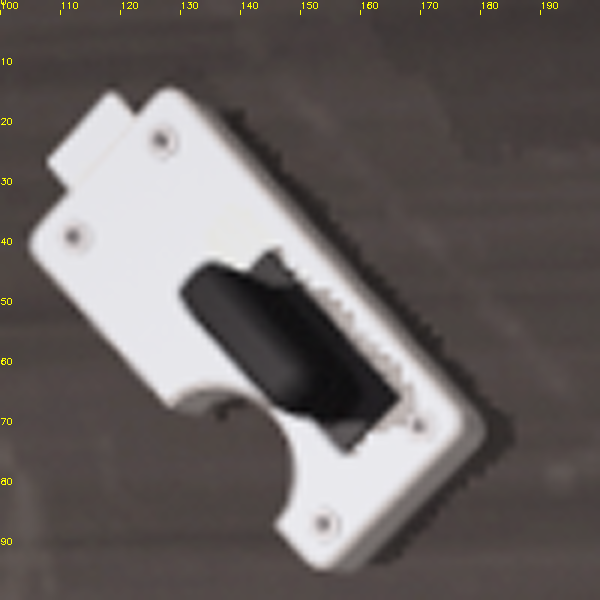

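View pics/jb.png

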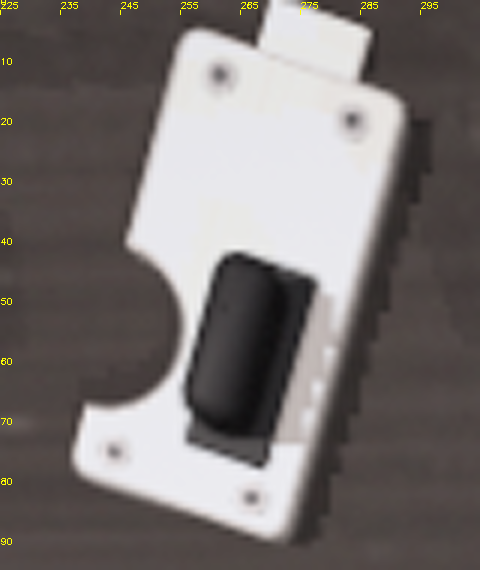

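View pics/jc.png

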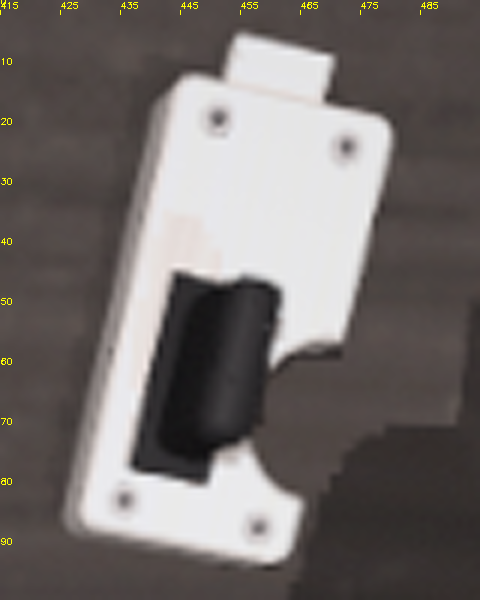

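View pics/tl.png

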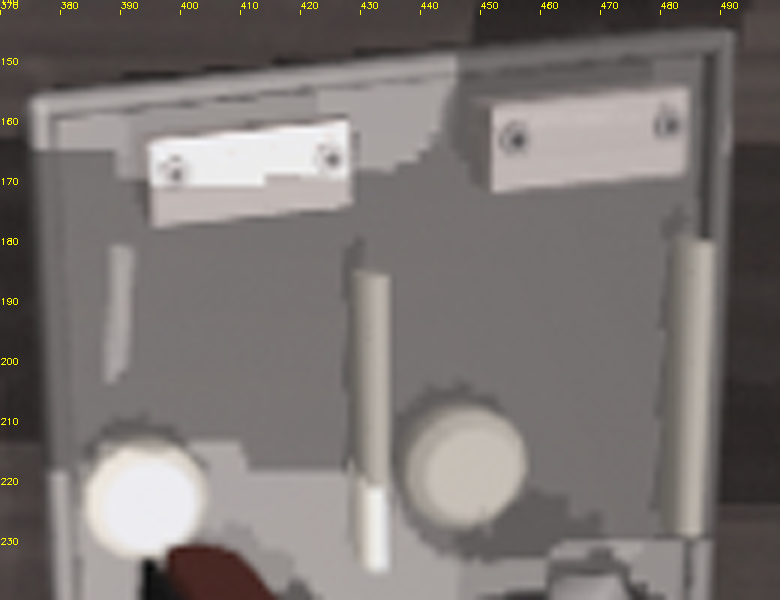

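View pics/tr.png

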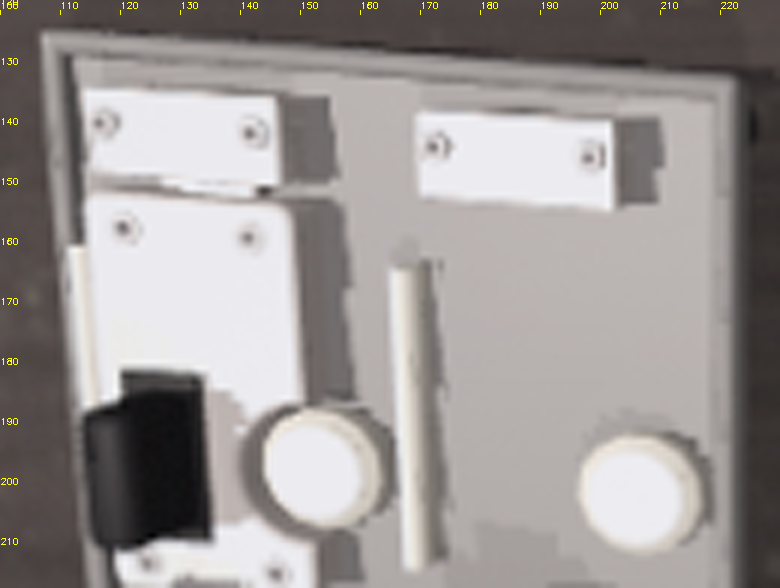

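```bash
cat > fit1.py <<'E'
from h import *
from scipy.optimize import least_squares
import pickle
a=cam("wrist"); pickle.dump(a,open("w1.pkl","wb")); cal=a[1:]
print(readout.get_obs()["t"])
def T(p,P): 
    c,s=np.cos(p[2]),np.sin(p[2]); P=np.array(P,float)
    return np.c_[p[0]+c*P[:,0]-s*P[:,1],p[1]+s*P[:,0]+c*P[:,1],P[:,2]]
J=dict(
A=([(118.8,15.3),(108,26.7),(123,19.2),(111.3,31.7),(128.3,67.8),(145.8,87.5)],[(-54,10,4),(-54,-10,4),(-42,10,4),(-42,-10,4),(-1,-22,12),(29,-22,12)],[446,-180,.7]),
B=([(246.2,40.8),(239.2,67.2),(268.3,8.3),(284.7,13.8),(287,5)],[(-1,-22,12),(29,-22,12),(-42,-10,4),(-42,10,4),(-54,10,4)],[447,-34,-.3]),
C=([(472,57.2),(465.3,83.8),(454.5,5.5),(470.7,9.5),(452.5,13.8),(469.2,17.3)],[(-1,22,12),(29,22,12),(-54,-10,4),(-54,10,4),(-42,-10,4),(-42,10,4)],[448,188,-.3]))
if __name__=="__main__":
  for k,(px,P,x0) in J.items():
    px=np.array(px)-.42
    r=least_squares(lambda p:(proj(T(p,P),*cal)-px).ravel(),x0)
    g=T(r.x,[(12,-6 if k=="C" else 6,24)])[0]
    print(k,r.x.round(3),"rms",np.sqrt(np.mean(r.fun**2)).round(2),"grip",g.round(1)); print((r.fun.reshape(-1,2)).round(1).tolist())
E
python3 fit1.py
```

```text
3.175
A [ 447.42  -178.372    0.707] rms 1.57 grip [ 452.6 -166.    24. ]
[[-1.3, -1.6], [-1.3, -0.6], [1.6, 2.4], [2.4, 2.2], [-0.9, -1.2], [-0.5, -1.3]]
B [ 4.42903e+02 -3.08380e+01 -3.15000e-01] rms 0.65 grip [456.2 -28.9  24. ]
[[0.3, -0.5], [0.4, -0.6], [-0.6, 0.9], [-0.4, 1.1], [0.4, -0.9]]
C [ 4.46719e+02  1.89577e+02 -1.76000e-01] rms 0.98 grip [457.5 181.6  24. ]
[[0.1, -0.8], [-0.2, -1.1], [0.5, -0.9], [0.4, -0.9], [-0.1, 1.7], [-0.7, 2.1]]
```

```bash
sed -i 's/(-42,10,4)/(-42,10,12)/g;s/(-42,-10,4)/(-42,-10,12)/g' fit1.py; python3 fit1.py
cat > fitT.py <<'E'
from h import *
from scipy.optimize import least_squares
import pickle
from fit1 import T
def fit(px,P,x0,cal,pit0=66,sh=3,fixp=None):
    # P rows: bay sign(+1 = +y bay), x,y(local to bay), z above bay floor ; params x,y,yaw,floorz,pitch ; origin=mid of bays
    px=np.array(px)-.42; P=np.array(P,float)
    def res(p):
        Q=np.c_[P[:,1],P[:,2]+P[:,0]*p[4]/2,P[:,3]+p[3]]
        return np.r_[(proj(T(p,Q),*cal)-px).ravel(),(p[4]-pit0)/4,(p[3]-x0[3])/sh]
    r=least_squares(res,x0); n=len(px)*2
    print(r.x.round(3),"rms",np.sqrt(np.mean(r.fun[:n]**2)).round(2)); print(r.fun[:n].reshape(-1,2).round(1).tolist())
    c=np.linalg.inv(r.jac.T@r.jac); print("sd",(np.sqrt(np.diag(c))*.5).round(2))
    for s in (1,-1): print("bay",s,T(r.x,[(0,s*r.x[4]/2,r.x[3])])[0].round(1))
    return r.x
E
python3 - <<'E'
from fitT import *
cal=pickle.load(open("w1.pkl","rb"))[1:]
f=lambda x0,y0,l:[(x0+u/6,y0+v/6) for u,v in l]
# right tray: posts; keeper corners bay1 ; seated jaw cutout etc
w=20 
print("keeper widths test")
px=f(100,120,[(322,467),(642,492),(515,201),(303,402),(290,208)])
P=[(-1,14,22,9),(1,14,22,9),(1,-45.5,0,12),(-1,-1,22,12),(-1,-42,20,12)]
fit(px,P,[607,-166,0,18,66],cal)
px=f(370,140,[(145,497),(467,467),(251,211),(590,182)])
P=[(-1,14,-22,9),(1,14,-22,9),(-1,-45.5,0,12),(1,-45.5,0,12)]
fit(px,P,[630,178,0,24,66],cal)
E
```

```text
3.225
A [ 448.734 -177.2      0.685] rms 0.61 grip [ 454.2 -165.    24. ]
[[0.6, -1.1], [0.3, -0.4], [-0.7, 1.1], [-0.4, 0.8], [0.1, -0.4], [0.1, -0.1]]
B [ 4.44026e+02 -3.10000e+01 -3.33000e-01] rms 0.61 grip [457.3 -29.3  24. ]
[[0.4, 0.1], [0.1, -0.1], [-1.1, -0.6], [-0.6, 0.0], [1.1, 0.6]]
C [ 4.47963e+02  1.88756e+02 -1.55000e-01] rms 0.78 grip [458.9 181.   24. ]
[[-0.5, -0.2], [-0.2, -0.5], [-1.1, 0.1], [-1.0, -0.3], [1.5, 0.4], [1.3, 0.5]]
3.275
keeper widths test
[ 6.05724e+02 -1.63409e+02 -6.90000e-02  1.73290e+01  6.75290e+01] rms 0.55
[[-0.1, 0.6], [-0.6, 0.1], [0.4, -0.1], [1.0, 0.3], [-0.7, -0.8]]
sd [0.38 0.74 0.01 1.38 0.59]
bay 1 [ 608.1 -129.7   17.3]
bay -1 [ 603.4 -197.1   17.3]
[6.29260e+02 1.80408e+02 9.20000e-02 2.35750e+01 6.79060e+01] rms 0.21
[[-0.0, 0.2], [0.0, 0.4], [0.2, -0.3], [-0.2, -0.2]]
sd [0.46 0.63 0.01 1.36 0.64]
bay 1 [626.1 214.2  23.6]
bay -1 [632.4 146.6  23.6]
```

```bash
sed -i 's/^a=cam.*$/if __name__=="__main__": a=cam("wrist"); cal=a[1:]/; s/^print(readout.*$//' fit1.py; python3 -c "import fitT"
```

Call:
apply_moves(
  commands=[
    [[-0.05, -0.02, -0.03, -0.12], [-0.1, -0.04, -0.06, -0.24], [-0.143, -0.059, -0.1, -0.333], [-0.143, -0.059, -0.155, -0.333], [-0.143, -0.059, -0.185, -0.333], [-0.143, -0.059, -0.2, -0.333], [-0.143, -0.059, -0.206, -0.333], [-0.143, -0.059, -0.206, -0.333]],
  ],
  gripper=0.06,
)

```text
t: 4.28
ee_pos: [457.6, -29.4, 199.1]
orientation: [0.261, 1.554, -0.261]
ft_force: [-0.4, -0.3, -0.4]
width: 60.0
```

Run:
```python
from h import *
a=cam("wrist"); save(a[0],"w2.png"); o=readout.get_obs(); print(o["t"],o["ee_pos"],o["ft_force"],o["width"])
```

```text
4.325 [457.6744137  -29.42636937 199.37775126] [ 0.12760213 -0.93370958  1.00924142] 59.96965665005183
```

View pics/w2.png

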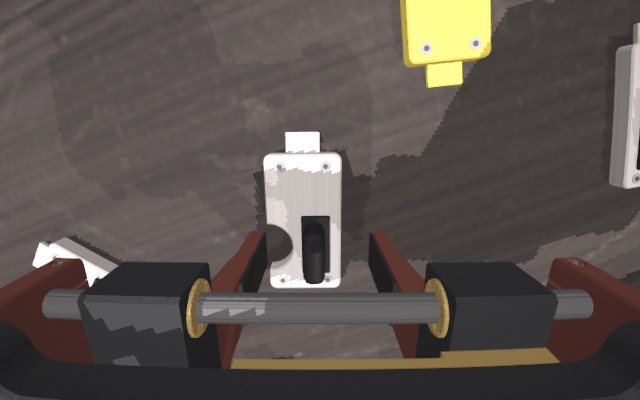

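Call:
apply_moves(
  commands=[
    [[0, 0, 0, 0], [0, 0, 0, 0], [0, 0, 0, 0], [0, 0, 0, 0], [0, 0, 0, 0]],
  ],
  gripper=0.0,
)

```text
t: 4.95
ee_pos: [457.2, -29.5, 198.7]
orientation: [0.261, 1.555, -0.261]
ft_force: [-0.8, -1.7, 0.5]
width: 12.9
```

Run:
```python
from h import *
a=cam("wrist"); save(a[0],"w3.png"); o=readout.get_obs(); print(o["t"],o["ee_pos"],o["ft_force"],o["width"])
c=cv2.resize(a[0][120:300,240:360],None,fx=5,fy=5,interpolation=cv2.INTER_CUBIC)[:,:,::-1].copy()
cv2.imwrite("pics/w3z.png",c[:600] if 0 else cv2.resize(c,(400,600)))
# overlay for nominal in-hand jaw: grip centre at TCP
R=cv2.Rodrigues(o["orientation"])[0]; tz=R[:,2]; ty=R[:,1]
def W(P,dx=0,dy=0): # jaw coords->world, tool z = jaw x
    P=np.array(P,float); b=o["ee_pos"].copy(); b[2]=0
    return b+ (P[:,[0]]-12+dx)*tz+(P[:,[1]]-6+dy)*ty+np.c_[0*P[:,0],0*P[:,0],P[:,2]]
print(proj(W([(-54,-10,4),(-54,10,4),(-42,-10,12),(-42,10,12),(-42,22,12),(-42,-22,12),(-1,-22,12)]),*a[1:]).round(1))
```

```text
5.0 [457.16905933 -29.5052596  198.69017908] [-0.28896972 -0.50659556  0.44429932] 11.933269427603047
[[289.8 133. ]
 [324.8 133. ]
 [289.  155.6]
 [325.  155.6]
 [346.6 155.7]
 [267.4 155.6]
 [270.3 225.4]]
```

View pics/w3z.png

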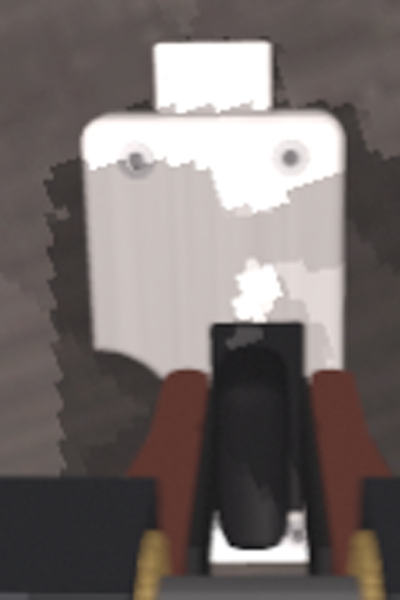

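Call:
apply_moves(
  commands=[
    [[0, 0, 0.03, 0], [0.02, 0.01, 0.07, 0.1], [0.06, 0.03, 0.1, 0.25], [0.105, 0.055, 0.131, 0.425], [0.155, 0.08, 0.131, 0.425], [0.193, 0.105, 0.131, 0.425], [0.193, 0.105, 0.131, 0.425], [0.193, 0.105, 0.131, 0.425]],
  ],
)

```text
t: 6.0
ee_pos: [649.2, 75.3, 328.6]
orientation: [-0.073, 1.572, 0.072]
ft_force: [0.7, -0.2, -1.1]
width: 11.9
```

Run:
```python
from h import *
a=cam("wrist"); save(a[0],"w4.png"); o=readout.get_obs(); print(o["t"],o["ee_pos"],o["orientation"],o["ft_force"],o["width"])
import pickle; pickle.dump((a,o),open("w4.pkl","wb"))
for l in ["left_bay_1","left_tray"]: print(l,[(round(d["conf"],2),np.round(d["position"]).tolist()) for d in models.place_of("wrist",l)])
```

```text
6.05 [649.04651513  75.04237801 328.89560698] [-0.07248105  1.57198738  0.07206522] [ 0.06466691  0.11251851 -0.00256324] 12.073042184720011
left_bay_1 [(0.82, [626.0, 214.0, 22.0]), (0.82, [638.0, 149.0, 21.0])]
left_tray [(0.91, [627.0, 174.0, 16.0])]
```

View pics/w4.png

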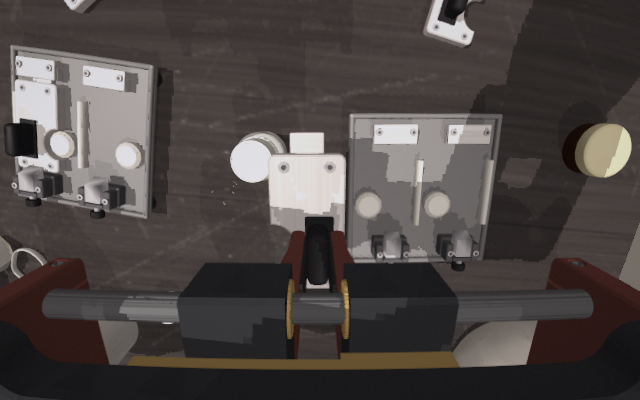

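Run:
```python
import cv2
im=cv2.imread("pics/w4.png")
def crop(n,x0,y0,w,h,f): 
    c=cv2.resize(im[y0:y0+h,x0:x0+w],None,fx=f,fy=f,interpolation=cv2.INTER_CUBIC)
    for i in range(0,w,10): cv2.putText(c,str(x0+i),(i*f,8),0,.3,(0,255,255),1); cv2.line(c,(i*f,10),(i*f,14),(0,255,255),1)
    for i in range(0,h,10): cv2.putText(c,str(y0+i),(0,i*f+4),0,.3,(0,255,255),1)
    cv2.imwrite("pics/"+n,c)
crop("tl4.png",340,105,130,100,6)
crop("tl4b.png",385,190,120,85,6)
crop("tr4.png",60,55,105,100,6)
crop("jh4.png",260,120,95,90,6)
```

```text
(no output)
```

View pics/tl4.png

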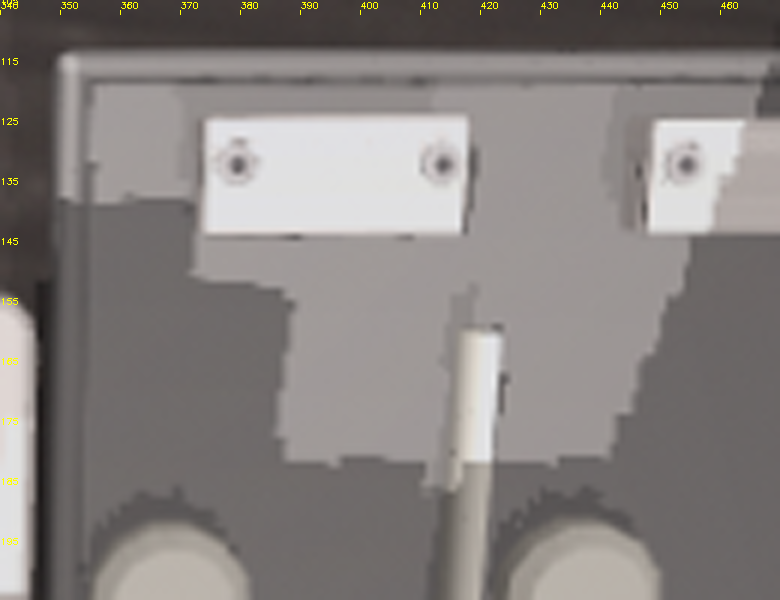

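View pics/tl4b.png

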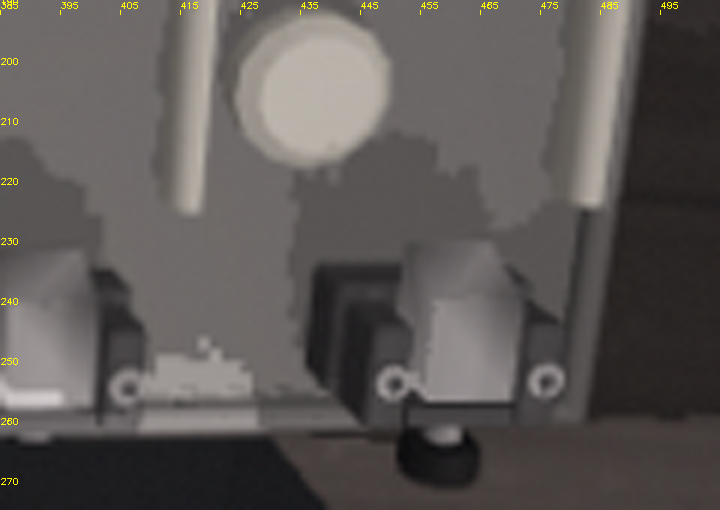

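View pics/tr4.png

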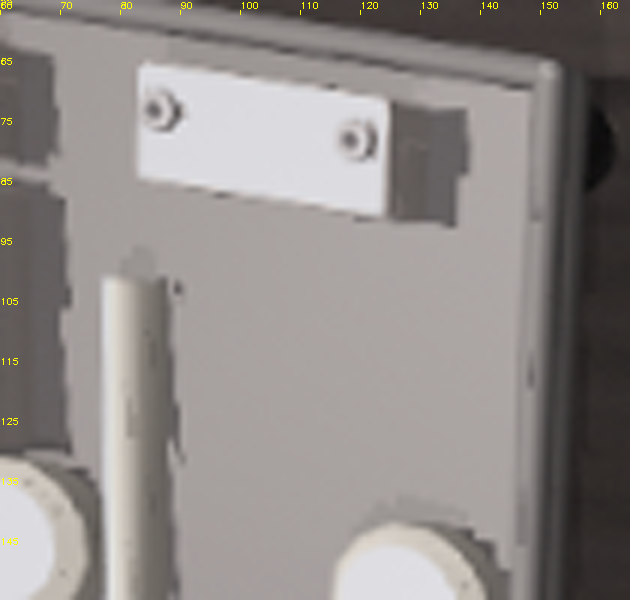

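View pics/jh4.png

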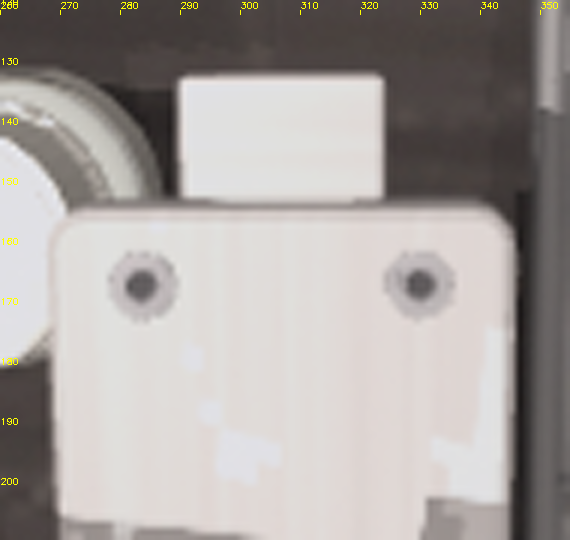

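```bash
cat > joint.py <<'E'
from fitT import *
def jfit(views,x0,pit0=67,sh=5):
    # views: list (cal, px, P)
    def res(p):
        out=[]
        for cal,px,P in views:
            P=np.array(P,float); Q=np.c_[P[:,1],P[:,2]+P[:,0]*p[4]/2,P[:,3]+p[3]]
            out.append((proj(T(p,Q),*cal)-(np.array(px)-.42)).ravel())
        return np.r_[np.concatenate(out),(p[4]-pit0)/4,(p[3]-x0[3])/sh]
    r=least_squares(res,x0); print(r.x.round(3),"rms",np.sqrt(np.mean(r.fun**2)).round(2)); print(r.fun[:-2].reshape(-1,2).round(1).tolist())
    for s in (1,-1): print("bay",s,T(r.x,[(0,s*r.x[4]/2,r.x[3])])[0].round(1))
    return r.x
E
python3 - <<'E'
from joint import *
c1=pickle.load(open("w1.pkl","rb"))[1:]; c4=pickle.load(open("w4.pkl","rb"))[0][1:]
f=lambda x0,y0,l:[(x0+u/6,y0+v/6) for u,v in l]
pr=f(100,120,[(322,467),(642,492),(515,201),(303,402),(290,208)])
Pr=[(-1,14,22,9),(1,14,22,9),(1,-45.5,0,12),(-1,-1,22,12),(-1,-42,20,12)]
pl=f(370,140,[(145,497),(467,467),(251,211),(590,182)])
Pl=[(-1,14,-22,9),(1,14,-22,9),(-1,-45.5,0,12),(1,-45.5,0,12)]
pl4=[(395.5,144),(439.2,205),(369.2,205)]; Pl4=[(-1,-45.5,0,12),(1,14,-22,9),(-1,14,-22,9)]
pr4=[(103.75,88.1),(127.5,154)];Pr4=[(1,-45.5,0,12),(1,14,22,9)]
print("L4");jfit([(c4,pl4,Pl4)],[629,180,.09,24,67])
print("L");jfit([(c1,pl,Pl),(c4,pl4,Pl4)],[629,180,.09,24,67])
print("R");jfit([(c1,pr,Pr),(c4,pr4,Pr4)],[606,-163,-.07,18,67])
E
```

```text
L4
[6.29613e+02 1.80227e+02 1.04000e-01 2.09150e+01 6.88580e+01] rms 0.42
[[0.2, -0.5], [-0.1, -0.1], [-0.1, 0.6]]
bay 1 [626.  214.5  20.9]
bay -1 [633.2 146.   20.9]
L
[6.29774e+02 1.80684e+02 9.50000e-02 2.12510e+01 6.90460e+01] rms 0.52
[[-0.7, 0.1], [-0.1, 0.1], [-0.8, -0.0], [-0.6, -0.2], [1.1, -0.6], [0.4, 0.3], [0.2, 0.5]]
bay 1 [626.5 215.   21.3]
bay -1 [633.1 146.3  21.3]
R
[ 6.05063e+02 -1.62876e+02 -6.20000e-02  1.90760e+01  6.64750e+01] rms 0.81
[[0.0, 0.5], [-1.0, -0.4], [-0.5, -0.8], [1.0, 0.1], [-1.0, -1.1], [0.1, -0.5], [1.0, 1.9]]
bay 1 [ 607.1 -129.7   19.1]
bay -1 [ 603.  -196.    19.1]
```

Call:
apply_moves(
  commands=[
    [[-0.05, 0.032, -0.02, 0.003], [-0.1, 0.062, -0.04, 0.003], [-0.107, 0.068, -0.07, 0.003], [-0.107, 0.068, -0.088, 0.003], [-0.107, 0.068, -0.094, 0.003], [-0.107, 0.068, -0.097, 0.003]],
  ],
)

```text
t: 6.9
ee_pos: [544.1, 143.0, 232.8]
orientation: [-0.074, 1.569, 0.074]
ft_force: [-5.2, -0.5, 10.8]
width: 11.8
```

Run:
```python
from h import *
a=cam("scene"); save(a[0],"s5.png"); o=readout.get_obs(); print(o["t"],o["ee_pos"],o["ft_force"],o["moment"],o["width"])
c=cv2.resize(a[0][130:270,180:340],None,fx=4,fy=4,interpolation=cv2.INTER_CUBIC); save(c,"s5z.png")
```

```text
6.95 [544.05615766 143.06527511 232.99758268] [ 0.55464933  0.15841961 -1.75417503] [ 0.10134945  0.00172675 -0.02455284] 11.52944989996261
```

View pics/s5z.png

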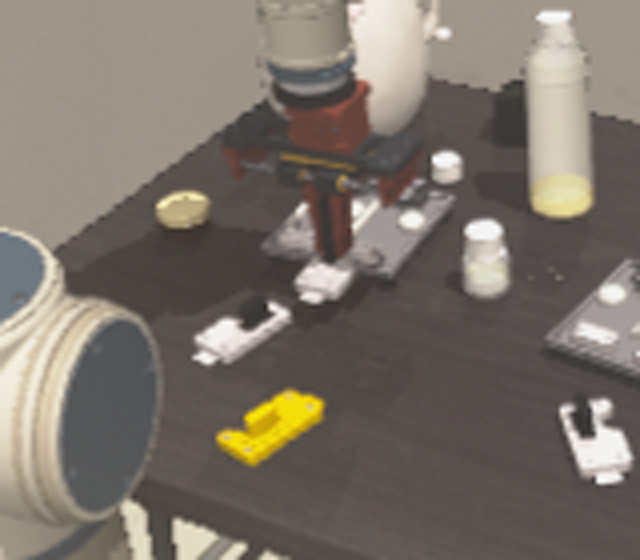

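Call:
apply_moves(
  commands=[
    [[0, 0, -0.001, 0], [0, 0, -0.002, 0], [0, 0, -0.003, 0], [0, 0, -0.003, 0]],
  ],
)

```text
t: 7.45
ee_pos: [543.6, 143.3, 231.6]
orientation: [-0.075, 1.568, 0.075]
ft_force: [-5.2, -2.6, 13.8]
width: 12.0
```

Call:
apply_moves(
  commands=[
    [[0, 0, -0.001, 0], [0, 0, -0.002, 0], [0, 0, -0.002, 0]],
  ],
)

```text
t: 7.82
ee_pos: [543.2, 143.2, 229.5]
orientation: [-0.075, 1.569, 0.074]
ft_force: [-6.2, -1.9, 14.8]
width: 11.6
```

Run:
```python
from h import *
a=cam("wrist"); save(a[0],"w6.png"); o=readout.get_obs(); print(o["t"],o["ee_pos"],o["ft_force"],o["moment"],o["width"])
```

```text
7.875 [543.20547156 143.21999202 229.506229  ] [-7.36420744 -1.7913965  15.21580458] [-0.41379746  0.84859912 -0.07025107] 11.912502064042581
```

View pics/w6.png

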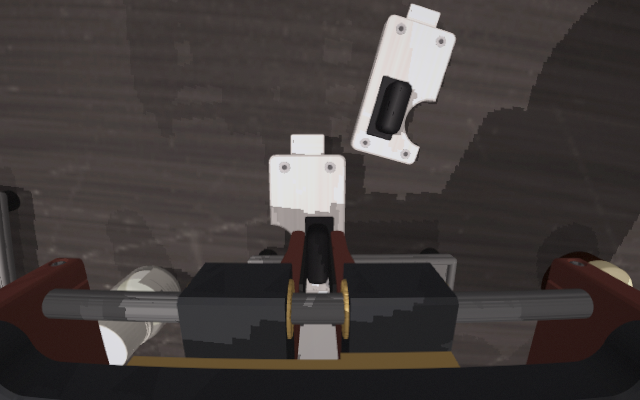

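Call:
apply_moves(
  commands=[
    [[0, 0, -0.0015, 0], [0, 0, -0.003, 0], [0, 0, -0.0045, 0], [0, 0, -0.0045, 0]],
  ],
)

```text
t: 8.38
ee_pos: [542.9, 143.2, 224.8]
orientation: [-0.075, 1.57, 0.074]
ft_force: [-7.2, -1.6, 15.4]
width: 11.5
```

```bash
cat > tilt.py <<'E'
from h import *
import sys
a=cam("wrist"); save(a[0],sys.argv[1]); o=readout.get_obs(); print(o["t"],o["ee_pos"],o["ft_force"],o["width"])
R=cv2.Rodrigues(o["orientation"])[0]; tz=R[:,2]; ty=R[:,1]
s=float(sys.argv[2]) # +1 left, -1 right
g=float(sys.argv[3]) if len(sys.argv)>3 else 172.3
for th in np.radians([0,5,10,15,20,25]):
    P=np.array([(-54,-10,4),(-54,10,4),(-42,-21,12),(-42,21,12)],float); X=P[:,0]-12; Z=P[:,2]-26.4; Y=P[:,1]-6*s
    W=o["ee_pos"]+[0,0,-g]+np.outer(X*np.cos(th)-Z*np.sin(th),tz)+np.outer(Y,ty)+np.outer(X*np.sin(th)+Z*np.cos(th),[0,0,1])
    print(round(np.degrees(th)),proj(W,*a[1:]).round(1).tolist())
c=cv2.resize(a[0][120:210,260:355],None,fx=6,fy=6,interpolation=cv2.INTER_CUBIC); save(c,sys.argv[1][:-4]+"z.png")
E
python3 tilt.py w7.png 1
```

```text
8.425 [542.9086966  143.20500862 224.82517353] [-7.31058999 -1.71822202 15.37948283] 11.774179080583409
0 [[289.6, 133.5], [324.6, 133.5], [269.0, 156.1], [344.6, 156.1]]
5 [[290.5, 137.0], [324.3, 137.0], [270.3, 157.8], [343.8, 157.8]]
10 [[291.3, 141.0], [324.0, 141.1], [271.6, 160.1], [343.0, 160.1]]
15 [[292.1, 145.6], [323.8, 145.7], [272.8, 162.9], [342.3, 163.0]]
20 [[292.8, 150.7], [323.6, 150.7], [273.9, 166.3], [341.7, 166.3]]
25 [[293.5, 156.1], [323.4, 156.2], [274.9, 170.1], [341.1, 170.1]]
```

View pics/w7z.png

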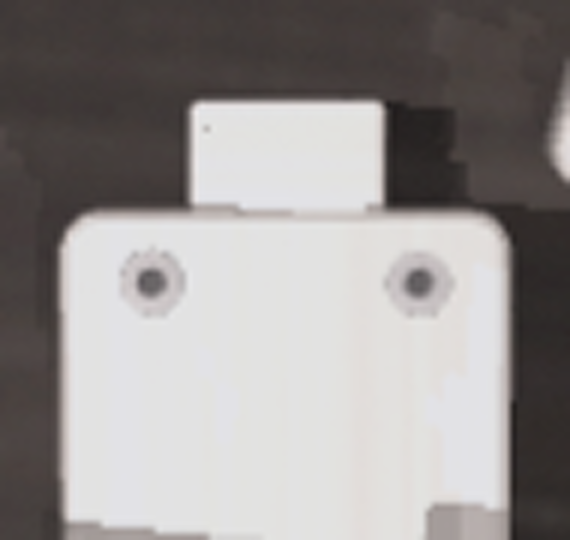

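```bash
cat > ih.py <<'E'
from h import *
from scipy.optimize import least_squares
# fit in-hand: tilt th, dx (tool z), dz (jaw z at pivot shift), dy ; from px of tongue tip corners + plate edge row
def fit(a,o,tip,edge,s=1,dx0=None,off=172.3):
    R=cv2.Rodrigues(o["orientation"])[0]; tz=R[:,2]; ty=R[:,1]
    def W(p,P):
        th=p[0]; P=np.array(P,float); X=P[:,0]-12; Z=P[:,2]-26.4; Y=P[:,1]-6*s+p[3]
        return o["ee_pos"]+[0,0,-off+p[2]]+np.outer(X*np.cos(th)-Z*np.sin(th)+p[1],tz)+np.outer(Y,ty)+np.outer(X*np.sin(th)+Z*np.cos(th),[0,0,1])
    def res(p):
        q=proj(W(p,[(-54,-10,4),(-54,10,4),(-42,0,12)]),*a[1:])
        e=np.r_[(q[:2]-np.array(tip)).ravel(),q[2,1]-edge]
        return np.r_[e,(p[1]-(dx0 or 0))/(1e-3 if dx0 is not None else 2.),]
    r=least_squares(res,[0.1,0,0,0]); p=r.x
    tipw=W(p,[(-54,0,0)])[0]; 
    print("tilt deg %.1f dx %.1f dz %.1f dy %.1f"%(np.degrees(p[0]),*p[1:]),"res",r.fun.round(1),"tip-TCP in tool (x,y,z):",[round(float(v),1) for v in ((tipw-o["ee_pos"])@tz,(tipw-o["ee_pos"])@ty,tipw[2]-o["ee_pos"][2])])
    return p
E
python3 - <<'E'
from ih import *
import pickle
a4,o4=pickle.load(open("w4.pkl","rb"))
fit(a4,o4,[(289.4,132.1),(323.4,132.1)],154.1)
fit(a4,o4,[(289.4,132.1),(323.4,132.1)],154.1)
a=cam("wrist");o=readout.get_obs()
fit(a,o,[(260+190/6-.4,136.6),(260+384/6-.4,136.6)],154.8)
for d in (0.,-1.,-2.): fit(a,o,[(260+190/6-.4,136.6),(260+384/6-.4,136.6)],154.8,dx0=d)
E
```

```text
tilt deg -1.6 dx -0.1 dz -7.8 dy -0.3 res [ 0.  -0.  -0.  -0.   0.1 -0.1] tip-TCP in tool (x,y,z): [-66.4, -6.3, -204.5]
tilt deg -1.6 dx -0.1 dz -7.8 dy -0.3 res [ 0.  -0.  -0.  -0.   0.1 -0.1] tip-TCP in tool (x,y,z): [-66.4, -6.3, -204.5]
tilt deg 7.1 dx -0.9 dz -10.2 dy -0.4 res [ 0.4 -0.2 -0.4 -0.2  0.5 -0.4] tip-TCP in tool (x,y,z): [-62.9, -6.3, -216.8]
tilt deg 5.5 dx -0.0 dz -13.5 dy -0.4 res [ 0.5 -0.3 -0.5 -0.2  0.6 -0. ] tip-TCP in tool (x,y,z): [-63.0, -6.4, -218.4]
tilt deg 7.4 dx -1.0 dz -9.7 dy -0.3 res [ 0.3 -0.2 -0.3 -0.2  0.5 -0. ] tip-TCP in tool (x,y,z): [-62.9, -6.3, -216.6]
tilt deg 9.1 dx -2.0 dz -6.1 dy -0.3 res [ 0.2 -0.1 -0.2 -0.1  0.3 -0. ] tip-TCP in tool (x,y,z): [-62.8, -6.3, -214.8]
```

Call:
apply_moves(
  commands=[
    [[0, 0, -0.0015, 0], [0, 0, -0.003, 0], [0, 0, -0.0045, 0], [0, 0, -0.0045, 0]],
  ],
)

```text
t: 8.98
ee_pos: [542.4, 143.2, 221.2]
orientation: [-0.075, 1.571, 0.074]
ft_force: [-14.0, -2.5, 26.7]
width: 11.6
```

```bash
python3 tilt.py w8.png 1
```

```text
9.025 [542.40828088 143.19805405 221.14567222] [-13.20342394  -2.77661852  25.90645128] 11.785380930416439
0 [[289.6, 133.8], [324.6, 133.9], [269.0, 156.4], [344.6, 156.5]]
5 [[290.5, 137.3], [324.3, 137.3], [270.4, 158.1], [343.8, 158.2]]
10 [[291.4, 141.4], [324.1, 141.4], [271.7, 160.4], [343.1, 160.5]]
15 [[292.2, 146.0], [323.9, 146.0], [272.8, 163.3], [342.4, 163.3]]
20 [[292.9, 151.0], [323.6, 151.1], [273.9, 166.6], [341.7, 166.7]]
25 [[293.5, 156.5], [323.5, 156.5], [274.9, 170.4], [341.1, 170.5]]
```

View pics/w8.png

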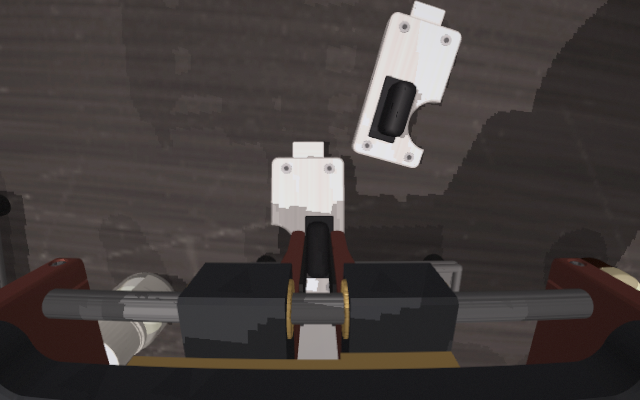

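Call:
apply_moves(
  commands=[
    [[0, 0, 0.003, 0], [0, 0, 0.003, 0]],
  ],
)

```text
t: 9.28
ee_pos: [543.8, 143.5, 222.4]
orientation: [-0.074, 1.568, 0.075]
ft_force: [0.3, -1.0, 1.2]
width: 11.8
```

Call:
apply_moves(
  commands=[
    [[0, 0, 0, 0], [0, 0, 0, 0], [0, 0, 0, 0]],
  ],
  gripper=0.022,
)

```text
t: 9.65
ee_pos: [543.4, 143.6, 221.7]
orientation: [-0.075, 1.569, 0.075]
ft_force: [-0.6, -0.8, 4.2]
width: 22.1
```

```bash
python3 tilt.py w9.png 1
python3 - <<'E'
from h import *
a=cam("scene"); c=cv2.resize(a[0][160:240,220:320],None,fx=6,fy=6,interpolation=cv2.INTER_CUBIC); save(c,"s9z.png")
E
```

```text
9.7 [543.3778164  143.57971747 221.72035348] [-0.72929234 -0.06950202  5.35067482] 21.84963011885748
0 [[289.5, 133.0], [324.5, 133.0], [268.9, 155.6], [344.5, 155.7]]
5 [[290.4, 136.5], [324.2, 136.5], [270.3, 157.3], [343.7, 157.3]]
10 [[291.3, 140.6], [324.0, 140.6], [271.5, 159.6], [343.0, 159.7]]
15 [[292.1, 145.2], [323.8, 145.2], [272.7, 162.5], [342.3, 162.5]]
20 [[292.8, 150.2], [323.5, 150.2], [273.8, 165.8], [341.6, 165.9]]
25 [[293.4, 155.7], [323.4, 155.7], [274.8, 169.6], [341.0, 169.7]]
```

View pics/w9.png

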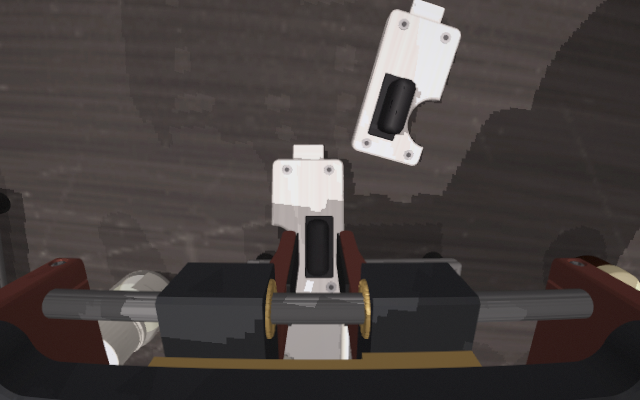

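View pics/s9z.png

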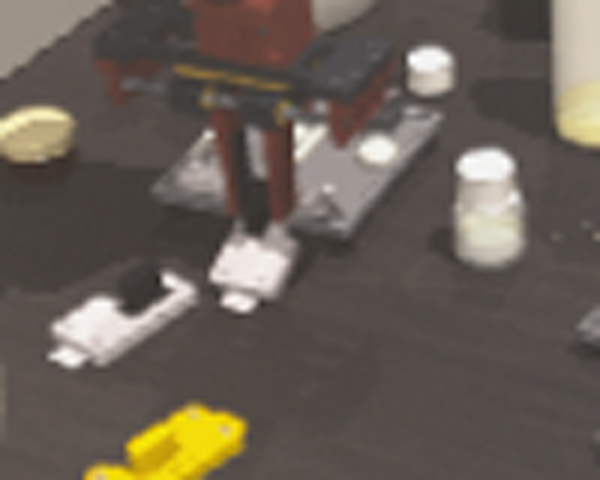

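Call:
apply_moves(
  commands=[
    [[0, 0, 0.003, 0], [0, 0, 0.006, 0], [0, 0, 0.006, 0]],
  ],
)

```text
t: 10.12
ee_pos: [543.2, 143.5, 227.8]
orientation: [-0.075, 1.569, 0.075]
ft_force: [1.1, -0.7, -0.1]
width: 22.0
```

```bash
python3 tilt.py w10.png 1
python3 - <<'E'
from h import *
a=cam("scene"); c=cv2.resize(a[0][160:240,220:320],None,fx=6,fy=6,interpolation=cv2.INTER_CUBIC); save(c,"s10z.png")
a=cv2.imread("pics/w10.png"); cv2.imwrite("pics/w10z.png",cv2.resize(a[120:320,230:400],None,fx=3.5,fy=3,interpolation=cv2.INTER_CUBIC))
E
```

```text
10.175 [543.191565   143.5168986  227.74125906] [0.05532491 0.8484581  0.88897077] 22.07792248973879
0 [[289.5, 133.0], [324.5, 133.1], [268.9, 155.6], [344.5, 155.7]]
5 [[290.4, 136.5], [324.2, 136.5], [270.3, 157.3], [343.7, 157.4]]
10 [[291.3, 140.6], [324.0, 140.6], [271.5, 159.6], [342.9, 159.7]]
15 [[292.0, 145.2], [323.7, 145.2], [272.7, 162.5], [342.2, 162.5]]
20 [[292.7, 150.2], [323.5, 150.3], [273.8, 165.8], [341.6, 165.9]]
25 [[293.4, 155.7], [323.3, 155.7], [274.8, 169.6], [341.0, 169.7]]
```

View pics/w10z.png

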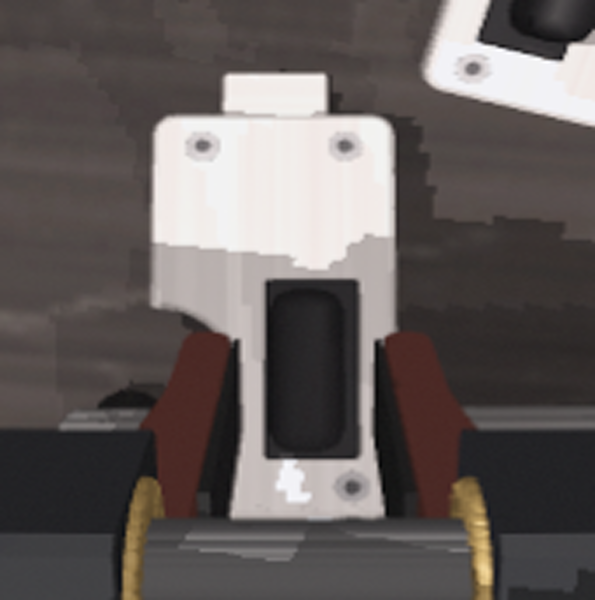

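View pics/s10z.png

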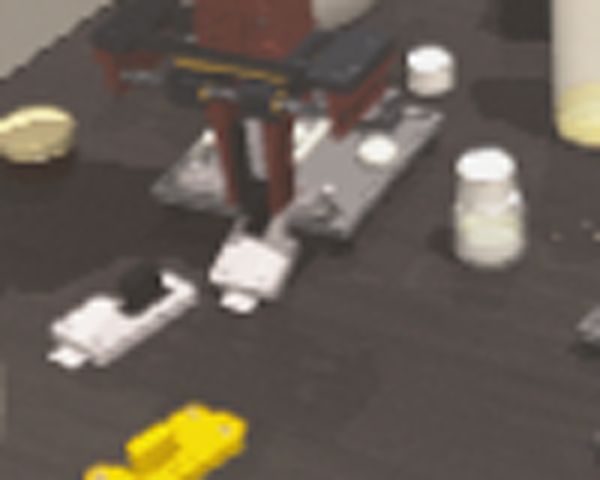

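```bash
cat > lean.py <<'E'
from h import *
from scipy.optimize import least_squares
def lean(a,o,tip,edge,s=1,cut=None,tipz=0.):
    R=cv2.Rodrigues(o["orientation"])[0]; tz=R[:,2]; ty=R[:,1]
    b=o["ee_pos"].copy(); b[2]=0
    def W(p,P): # p: th, tipx, y0 (jaw origin y in tool), yaw
        P=np.array(P,float); X=P[:,0]+54; Z=P[:,2]; c,sn=np.cos(p[0]),np.sin(p[0])
        h=X*c-Z*sn; cy,sy=np.cos(p[3]),np.sin(p[3])
        return b+np.outer(p[1]+h*cy-P[:,1]*sy,tz)+np.outer(p[2]+h*sy+P[:,1]*cy,ty)+np.outer(X*sn+Z*c+tipz,[0,0,1])
    def res(p):
        q=proj(W(p,[(-54,-10,4),(-54,10,4),(-42,0,12)]),*a[1:])
        e=[*(q[:2]-np.array(tip)).ravel(),q[2,1]-edge]
        if cut is not None: e+=list((proj(W(p,[(-1,-22*s,12)]),*a[1:])[0]-cut))
        return np.r_[e,p[3]/.02]
    p=least_squares(res,[.3,-66,-6*s,0]); r=p.fun; p=p.x
    g=W(p,[(12,6*s,26.4)])[0]-b
    print("tilt %.1f yaw %.3f"%(np.degrees(p[0]),p[3]),"res",r.round(1),"tip",p[1:3].round(1),"grip pt in tool (x,y) %.1f %.1f z %.1f"%(g@tz,g@ty,g[2]), "-> TCP z", round(g[2]+172.3,1))
    return p
E
python3 - <<'E'
from lean import *
a=cam("wrist");o=readout.get_obs()
lean(a,o,[(293.4,143.9),(323.4,143.9)],158.7,1)
lean(a,o,[(293.4,143.9),(323.4,143.9)],158.7,1,cut=(230+152/3.5,120+305/3))
E
```

```text
tilt 19.7 yaw 0.000 res [ 0.1 -0.  -0.1  0.   0.   0. ] tip [-56.6  -6. ] grip pt in tool (x,y) -3.4 -0.0 z 47.1 -> TCP z 219.4
tilt 20.5 yaw 0.002 res [ 0.3 -0.1  0.1 -0.2 -0.4 -0.4  0.7  0.1] tip [-56.7  -5.9] grip pt in tool (x,y) -4.1 0.2 z 47.9 -> TCP z 220.2
```

Call:
apply_moves(
  commands=[
    [[-0.004, 0, -0.003, 0], [-0.004, 0, -0.0067, 0], [-0.004, 0, -0.0067, 0]],
  ],
)

```text
t: 10.65
ee_pos: [539.0, 143.5, 220.5]
orientation: [-0.075, 1.57, 0.075]
ft_force: [-0.1, -0.1, -0.0]
width: 21.9
```

Call:
apply_moves(
  commands=[
    [[0, 0, 0, 0], [0, 0, 0, 0], [0, 0, 0, 0]],
  ],
  gripper=0.0,
)

```text
t: 11.02
ee_pos: [539.2, 143.5, 221.0]
orientation: [-0.075, 1.569, 0.075]
ft_force: [-0.8, 0.9, 0.0]
width: 12.0
```

```bash
python3 tilt.py w11.png 1
```

```text
11.075 [539.19051296 143.54229076 221.02991816] [-0.27338218  0.01070303 -0.48020772] 11.692737079657071
0 [[289.5, 133.1], [324.5, 133.1], [268.9, 155.7], [344.5, 155.8]]
5 [[290.5, 136.6], [324.3, 136.6], [270.3, 157.4], [343.7, 157.5]]
10 [[291.3, 140.7], [324.0, 140.7], [271.6, 159.7], [343.0, 159.8]]
15 [[292.1, 145.3], [323.8, 145.3], [272.7, 162.6], [342.3, 162.6]]
20 [[292.8, 150.3], [323.6, 150.4], [273.8, 165.9], [341.7, 166.0]]
25 [[293.4, 155.8], [323.4, 155.8], [274.8, 169.7], [341.1, 169.8]]
```

View pics/w11z.png

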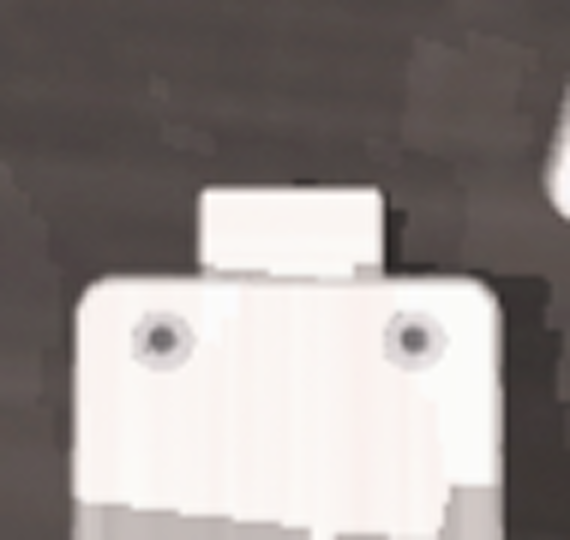

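Call:
apply_moves(
  commands=[
    [[0, 0, 0.025, 0], [0.005, 0, 0.048, 0], [0.04, 0.004, 0.048, 0], [0.075, 0.007, 0.048, 0], [0.103, 0.01, 0.045, 0], [0.103, 0.01, 0.037, 0], [0.103, 0.01, 0.037, 0]],
  ],
)

```text
t: 11.95
ee_pos: [640.7, 153.3, 256.5]
orientation: [-0.075, 1.573, 0.074]
ft_force: [-0.1, 0.6, -1.1]
width: 11.8
```

```bash
python3 tilt.py w12.png 1
python3 - <<'E'
import cv2
a=cv2.imread("pics/w12.png"); cv2.imwrite("pics/w12z.png",cv2.resize(a[100:220,230:410],None,fx=4,fy=4,interpolation=cv2.INTER_CUBIC))
E
```

```text
12.0 [640.76229054 153.34403902 256.94669493] [ 0.24989882  0.8047758  -1.93204332] 11.693428538238619
0 [[289.7, 134.6], [324.8, 134.6], [269.1, 157.2], [344.8, 157.2]]
5 [[290.6, 138.1], [324.5, 138.1], [270.4, 158.9], [344.0, 158.9]]
10 [[291.5, 142.1], [324.2, 142.1], [271.7, 161.2], [343.3, 161.2]]
15 [[292.3, 146.7], [324.0, 146.7], [272.9, 164.0], [342.6, 164.1]]
20 [[293.0, 151.8], [323.8, 151.8], [274.0, 167.4], [341.9, 167.4]]
25 [[293.6, 157.2], [323.6, 157.2], [275.0, 171.2], [341.3, 171.2]]
```

View pics/w12.png

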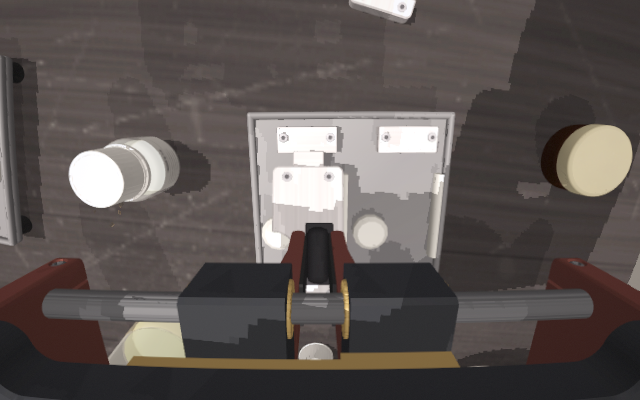

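View pics/w12z.png

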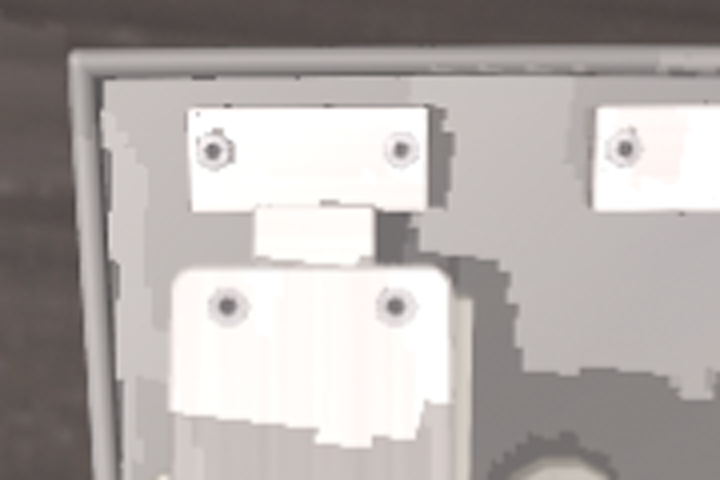

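Run:
```python
from joint import *
a=cam("wrist");o=readout.get_obs(); c12=a[1:]; pickle.dump((a,o),open("w12.pkl","wb"))
c1=pickle.load(open("w1.pkl","rb"))[1:]; c4=pickle.load(open("w4.pkl","rb"))[0][1:]
c=a[0][180:270,250:460]; save(cv2.resize(c,None,fx=3.8,fy=3.8,interpolation=cv2.INTER_CUBIC),"w12p.png")
f=lambda x0,y0,l:[(x0+u/6,y0+v/6) for u,v in l]
pl=f(370,140,[(145,497),(467,467),(251,211),(590,182)])
Pl=[(-1,14,-22,9),(1,14,-22,9),(-1,-45.5,0,12),(1,-45.5,0,12)]
pl4=[(395.5,144),(439.2,205),(369.2,205)]; Pl4=[(-1,-45.5,0,12),(1,14,-22,9),(-1,14,-22,9)]
p12=[(277.5,152.5),(337.3,152.5),(378.3,152.8),(438.5,152.5)]; P12=[(-1,-45.5,-21,12),(-1,-45.5,21,12),(1,-45.5,-21,12),(1,-45.5,21,12)]
jfit([(c12,p12,P12)],[629,180,.095,21,69])
jfit([(c1,pl,Pl),(c4,pl4,Pl4),(c12,p12,P12)],[629,180,.09,21,67])
```

```text
[6.30618e+02 1.80376e+02 9.90000e-02 1.81190e+01 6.97870e+01] rms 0.42
[[-0.6, 0.2], [0.7, -0.0], [-0.0, -0.3], [-0.1, 0.2]]
bay 1 [627.2 215.1  18.1]
bay -1 [634.1 145.7  18.1]
[6.30168e+02 1.80428e+02 1.00000e-01 2.06080e+01 6.89570e+01] rms 0.67
[[-1.0, 0.4], [-0.5, 0.2], [-1.4, 0.4], [-1.3, -0.1], [0.4, -0.1], [-0.2, 0.5], [-0.2, 0.9], [-0.4, -0.1], [1.6, -0.3], [0.2, -0.7], [0.8, -0.2]]
bay 1 [626.7 214.7  20.6]
bay -1 [633.6 146.1  20.6]
```

View pics/w12p.png

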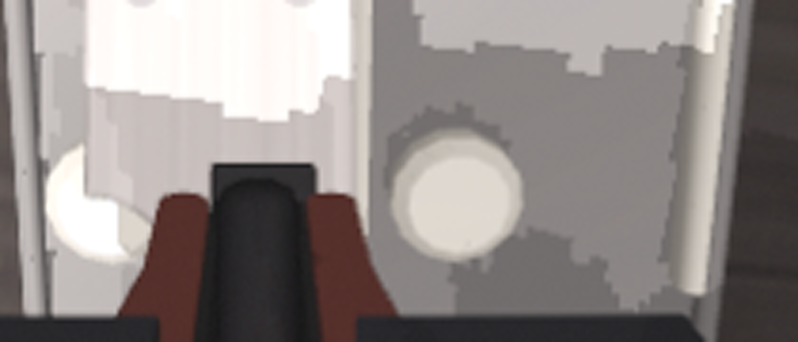

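Call:
apply_moves(
  commands=[
    [[0.002, -0.0007, 0, 0], [0.002, -0.0007, -0.006, 0], [0.002, -0.0007, -0.011, 0], [0.002, -0.0007, -0.013, 0], [0.002, -0.0007, -0.014, 0], [0.002, -0.0007, -0.014, 0]],
  ],
)

```text
t: 12.8
ee_pos: [644.2, 152.9, 243.9]
orientation: [-0.075, 1.57, 0.075]
ft_force: [-0.0, -0.1, -1.3]
width: 11.7
```

Call:
apply_moves(
  commands=[
    [[0, 0, -0.001, 0], [0, 0, -0.002, 0], [0, 0, -0.002, 0]],
  ],
)

```text
t: 13.18
ee_pos: [644.5, 152.9, 242.8]
orientation: [-0.075, 1.568, 0.075]
ft_force: [-0.8, -1.0, 4.7]
width: 12.1
```

Call:
apply_moves(
  commands=[
    [[-0.001, 0, 0.0005, 0], [-0.003, -0.0003, 0.0005, 0], [-0.005, -0.0005, 0.0005, 0], [-0.007, -0.0007, 0.0005, 0], [-0.007, -0.0007, 0.0005, 0]],
  ],
)

```text
t: 13.8
ee_pos: [637.3, 152.2, 242.9]
orientation: [-0.075, 1.569, 0.075]
ft_force: [2.9, 0.6, 5.4]
width: 11.7
```

```bash
python3 tilt.py w13.png 1;python3 - <<'E'
import cv2
a=cv2.imread("pics/w13.png"); cv2.imwrite("pics/w13z.png",cv2.resize(a[100:250,230:410],None,fx=4,fy=4,interpolation=cv2.INTER_CUBIC))
E
```

```text
13.85 [637.34688961 152.20867604 242.84262175] [3.53317849 0.778512   5.00453333] 11.92211812713582
0 [[289.5, 132.8], [324.5, 132.9], [268.9, 155.4], [344.5, 155.5]]
5 [[290.4, 136.3], [324.2, 136.4], [270.2, 157.1], [343.7, 157.2]]
10 [[291.2, 140.4], [323.9, 140.4], [271.5, 159.4], [342.9, 159.5]]
15 [[292.0, 145.0], [323.7, 145.0], [272.7, 162.3], [342.2, 162.4]]
20 [[292.7, 150.1], [323.5, 150.1], [273.8, 165.7], [341.6, 165.7]]
25 [[293.4, 155.5], [323.3, 155.5], [274.8, 169.5], [341.0, 169.5]]
```

View pics/w13z.png

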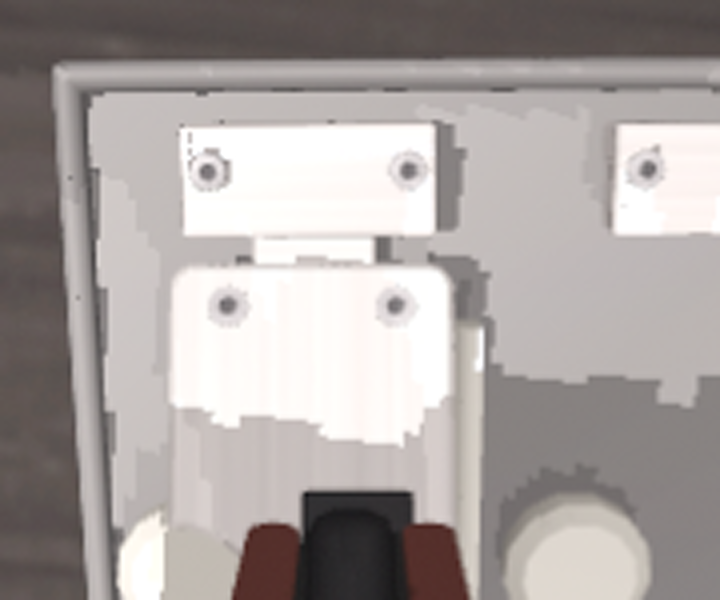

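Call:
apply_moves(
  commands=[
    [[-0.001, -0.0003, 0.0003, 0], [-0.002, -0.0006, 0.0003, 0], [-0.003, -0.0007, 0.0003, 0], [-0.004, -0.0008, 0.0003, 0], [-0.004, -0.0008, 0.0003, 0]],
  ],
)

```text
t: 14.48
ee_pos: [633.2, 151.3, 242.8]
orientation: [-0.075, 1.57, 0.075]
ft_force: [4.3, 0.0, 5.5]
width: 12.0
```

```bash
python3 tilt.py w14.png 1;python3 - <<'E'
import cv2
a=cv2.imread("pics/w14.png"); cv2.imwrite("pics/w14z.png",cv2.resize(a[100:250,230:410],None,fx=4,fy=4,interpolation=cv2.INTER_CUBIC))
E
```

```text
14.525 [633.14834305 151.30929514 242.83457239] [4.38779852 1.0306932  5.16729731] 11.38684451268172
0 [[289.5, 133.2], [324.5, 133.2], [268.9, 155.8], [344.5, 155.8]]
5 [[290.5, 136.7], [324.3, 136.7], [270.3, 157.4], [343.7, 157.5]]
10 [[291.3, 140.7], [324.0, 140.8], [271.6, 159.8], [343.0, 159.8]]
15 [[292.1, 145.3], [323.8, 145.4], [272.7, 162.6], [342.3, 162.7]]
20 [[292.8, 150.4], [323.6, 150.4], [273.8, 166.0], [341.7, 166.0]]
25 [[293.4, 155.8], [323.4, 155.8], [274.9, 169.8], [341.1, 169.8]]
```

View pics/w14z.png

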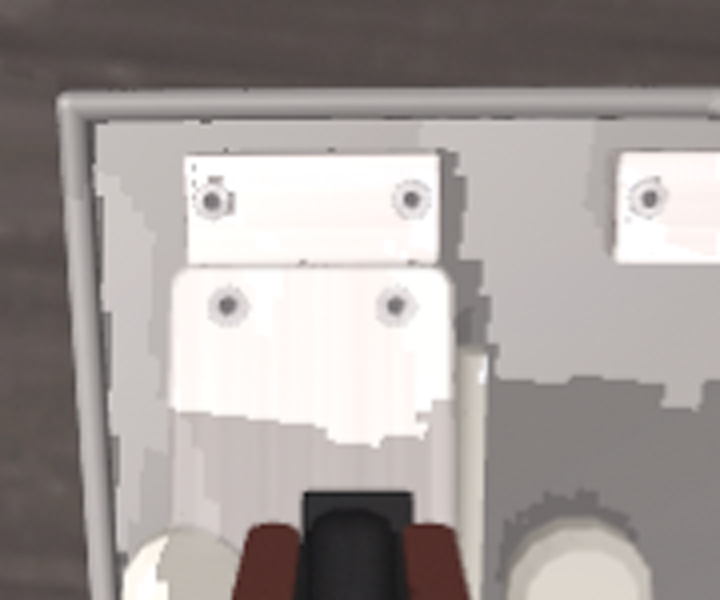

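Call:
apply_moves(
  commands=[
    [[0.0015, 0.0002, -0.002, 0], [0.003, 0.0003, -0.004, 0], [0.0043, 0.0004, -0.006, 0], [0.0058, 0.0006, -0.008, 0], [0.0072, 0.0007, -0.0105, 0], [0.0072, 0.0007, -0.0105, 0]],
  ],
)

```text
t: 15.28
ee_pos: [640.5, 152.0, 232.5]
orientation: [-0.075, 1.569, 0.075]
ft_force: [4.5, 0.5, 6.2]
width: 11.6
```

```bash
python3 tilt.py w15.png 1;python3 - <<'E'
import cv2
a=cv2.imread("pics/w15.png"); cv2.imwrite("pics/w15z.png",cv2.resize(a[100:250,230:410],None,fx=4,fy=4,interpolation=cv2.INTER_CUBIC))
E
```

```text
15.325 [640.51384159 152.00682554 232.51010301] [4.13559707 0.99875152 5.47219999] 11.483125146251835
0 [[289.5, 133.1], [324.5, 133.1], [268.9, 155.7], [344.6, 155.7]]
5 [[290.5, 136.6], [324.3, 136.6], [270.3, 157.4], [343.8, 157.4]]
10 [[291.3, 140.6], [324.0, 140.7], [271.6, 159.7], [343.0, 159.7]]
15 [[292.1, 145.2], [323.8, 145.3], [272.8, 162.5], [342.3, 162.6]]
20 [[292.8, 150.3], [323.6, 150.3], [273.9, 165.9], [341.7, 165.9]]
25 [[293.4, 155.7], [323.4, 155.8], [274.9, 169.7], [341.1, 169.7]]
```

View pics/w15z.png

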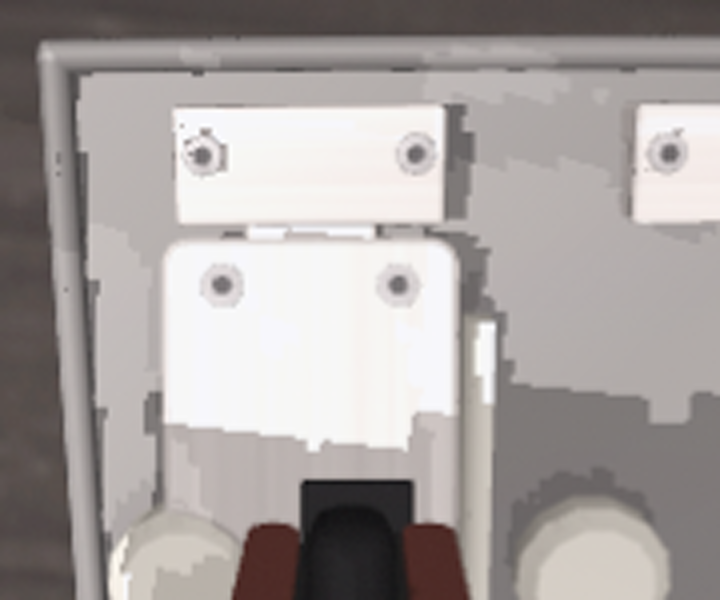

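Call:
apply_moves(
  commands=[
    [[0.0008, 0.0001, -0.0015, 0], [0.0016, 0.0002, -0.003, 0], [0.0025, 0.0002, -0.005, 0], [0.0033, 0.0003, -0.0065, 0], [0.0033, 0.0003, -0.0065, 0]],
  ],
)

```text
t: 15.95
ee_pos: [643.7, 152.3, 226.3]
orientation: [-0.075, 1.57, 0.075]
ft_force: [3.0, -0.1, 8.9]
width: 12.0
```

Call:
apply_moves(
  commands=[
    [[0.0006, 0.0001, -0.0015, 0], [0.0011, 0.0001, -0.003, 0], [0.0016, 0.0002, -0.0045, 0], [0.0018, 0.0002, -0.0055, 0], [0.0018, 0.0002, -0.0055, 0]],
  ],
)

```text
t: 16.58
ee_pos: [645.5, 152.5, 220.8]
orientation: [-0.075, 1.57, 0.075]
ft_force: [1.8, 0.4, 9.4]
width: 11.9
```

```bash
python3 tilt.py w16.png 1;python3 - <<'E'
import cv2
a=cv2.imread("pics/w16.png"); cv2.imwrite("pics/w16z.png",cv2.resize(a[100:250,230:410],None,fx=4,fy=4,interpolation=cv2.INTER_CUBIC))
E
```

```text
16.625 [645.43489531 152.49689106 220.76695644] [2.21292056 0.34719616 9.54920772] 11.807801859095305
0 [[289.5, 133.2], [324.5, 133.2], [268.9, 155.8], [344.5, 155.8]]
5 [[290.4, 136.7], [324.2, 136.7], [270.3, 157.5], [343.7, 157.5]]
10 [[291.3, 140.8], [324.0, 140.8], [271.6, 159.8], [343.0, 159.8]]
15 [[292.1, 145.4], [323.8, 145.4], [272.7, 162.6], [342.3, 162.7]]
20 [[292.8, 150.4], [323.6, 150.4], [273.8, 166.0], [341.6, 166.1]]
25 [[293.4, 155.9], [323.4, 155.9], [274.8, 169.8], [341.0, 169.9]]
```

View pics/w16z.png

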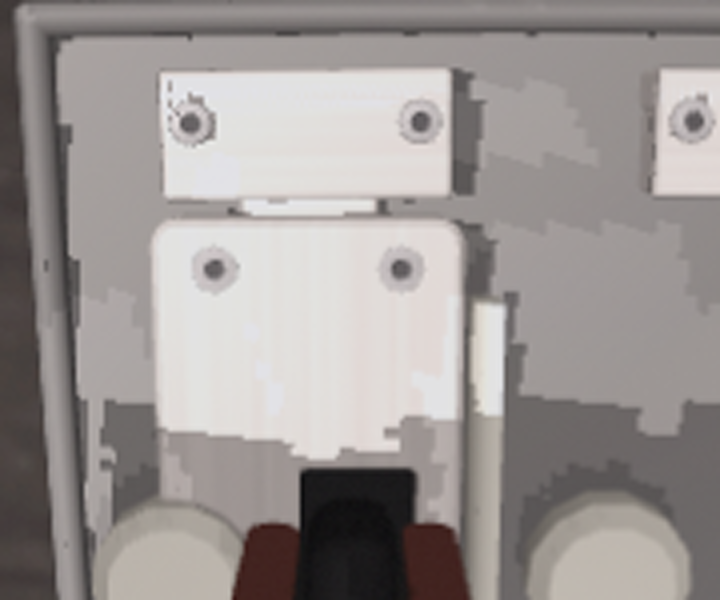

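Call:
apply_moves(
  commands=[
    [[0, 0, -0.001, 0], [0, 0, -0.002, 0], [0, 0, -0.002, 0]],
  ],
)

```text
t: 17.0
ee_pos: [645.8, 152.5, 218.8]
orientation: [-0.075, 1.569, 0.075]
ft_force: [5.5, 0.3, 8.5]
width: 11.5
```

Call:
apply_moves(
  commands=[
    [[0, 0, -0.001, 0], [0, 0, -0.002, 0], [0, 0, -0.002, 0]],
  ],
)

```text
t: 17.38
ee_pos: [645.9, 152.5, 218.1]
orientation: [-0.075, 1.568, 0.075]
ft_force: [1.0, -0.4, 17.9]
width: 12.0
```

Call:
apply_moves(
  commands=[
    [[0, 0, -0.001, 0], [0, 0, -0.001, 0]],
  ],
)

```text
t: 17.62
ee_pos: [645.9, 152.5, 218.1]
orientation: [-0.075, 1.568, 0.075]
ft_force: [-2.4, -0.6, 25.6]
width: 12.0
```

```bash
python3 tilt.py w17.png 1 >/dev/null;python3 - <<'E'
import cv2
from h import *
a=cv2.imread("pics/w17.png"); cv2.imwrite("pics/w17z.png",cv2.resize(a[100:250,230:410],None,fx=4,fy=4,interpolation=cv2.INTER_CUBIC))
a=cam("scene"); c=cv2.resize(a[0][160:240,220:320],None,fx=6,fy=6,interpolation=cv2.INTER_CUBIC); save(c,"s17z.png")
E
```

```text
(no output)
```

View pics/w17z.png

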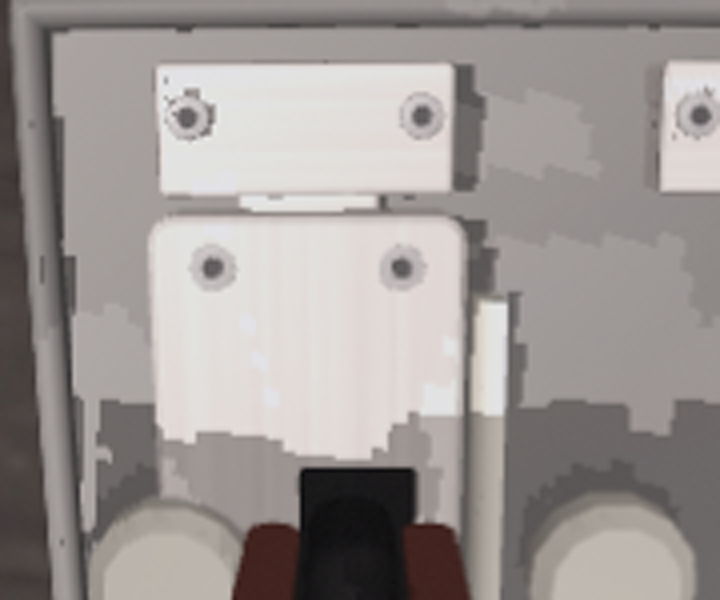

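View pics/s17z.png

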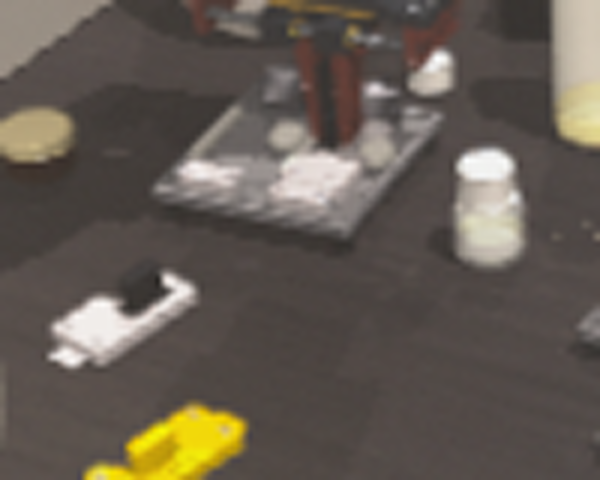

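Call:
apply_moves(
  commands=[
    [[0, 0, 0.002, 0], [0, 0, 0.002, 0], [0, 0, 0.01, 0], [0, 0, 0.03, 0], [0, 0, 0.06, 0], [-0.02, 0, 0.09, 0], [-0.02, 0, 0.09, 0], [-0.02, 0, 0.09, 0]],
  ],
  gripper=0.04,
)

```text
t: 18.73
ee_pos: [625.5, 152.5, 305.5]
orientation: [-0.075, 1.569, 0.075]
ft_force: [0.6, -0.0, -0.8]
width: 40.4
```

Run:
```python
from h import *
a=cam("wrist"); save(a[0],"w18.png"); o=readout.get_obs(); print(o["t"],o["ee_pos"],o["ft_force"],o["width"])
c=cv2.resize(a[0][140:270,220:420],None,fx=3.8,fy=3.8,interpolation=cv2.INTER_CUBIC); save(c,"w18z.png")
```

```text
18.775 [625.51630843 152.51195269 304.8225553 ] [-0.10507948 -0.01824688 -0.48480965] 39.946211461793084
```

View pics/w18.png

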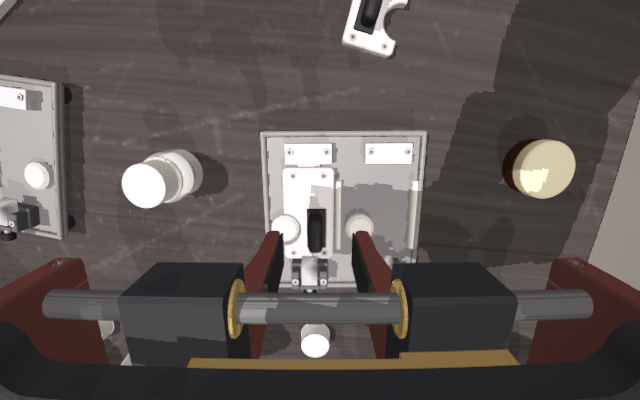

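Run:
```python
import cv2
a=cv2.imread("pics/w18.png"); cv2.imwrite("pics/w18y.png",cv2.resize(a[220:292,270:370],None,fx=7,fy=7,interpolation=cv2.INTER_CUBIC))
```

```text
(no output)
```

View pics/w18y.png

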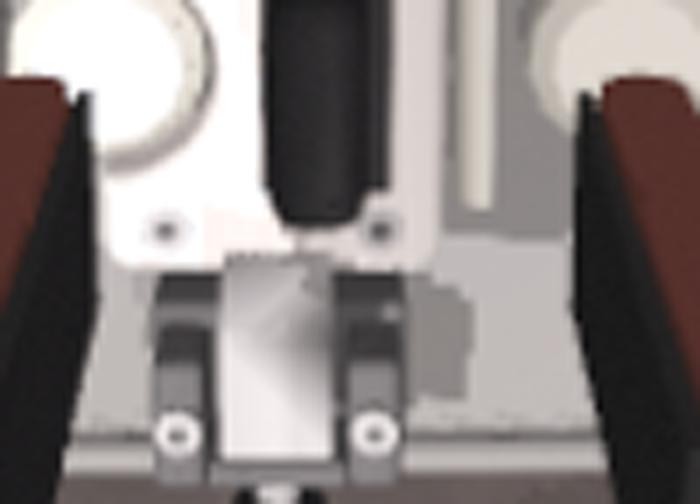

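View pics/w18z.png

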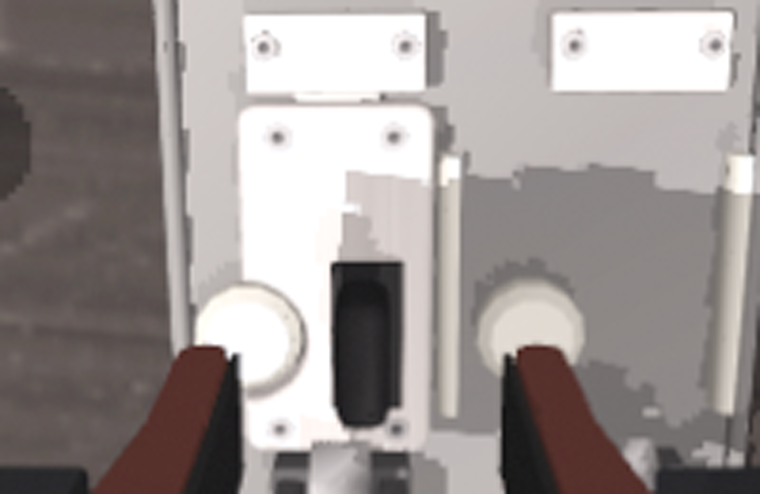

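Call:
apply_moves(
  commands=[
    [[-0.05, 0.01, 0, -0.1], [-0.1, 0.02, 0, -0.2], [-0.15, 0.028, -0.02, -0.25], [-0.167, 0.0285, -0.045, -0.25], [-0.167, 0.0285, -0.065, -0.25], [-0.167, 0.0285, -0.065, -0.25]],
  ],
  gripper=0.06,
)

```text
t: 19.52
ee_pos: [458.0, 180.9, 238.5]
orientation: [0.12, 1.571, -0.123]
ft_force: [-0.3, -0.1, 0.8]
width: 59.9
```

Run:
```python
from h import *
a=cam("wrist"); save(a[0],"w19.png"); o=readout.get_obs(); print(o["t"],o["ee_pos"],o["width"],o["orientation"])
c=cv2.resize(a[0][120:300,240:400],None,fx=4,fy=4,interpolation=cv2.INTER_CUBIC)[:600]; save(c,"w19z.png")
```

```text
19.575 [458.5533614  180.99725645 239.39693486] 59.945872528831956 [ 0.12088832  1.56947326 -0.12238594]
```

View pics/w19z.png

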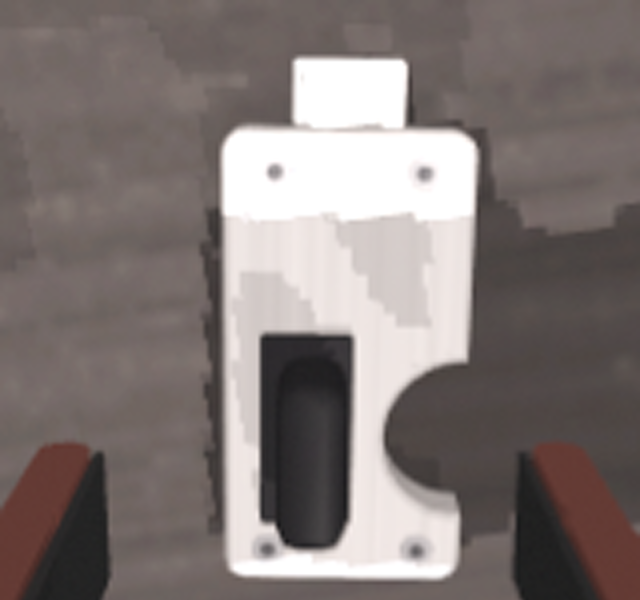

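```bash
cat > jawfit.py <<'E'
from fitT import *
def jawfit(cal,px,P,x0,s,z0=0.):
    px=np.array(px,float)
    P=np.array(P,float)+[0,0,z0]
    r=least_squares(lambda p:(proj(T(p,P),*cal)-px).ravel(),x0)
    g=T(r.x,[(12,6*s,24)])[0]
    print(r.x.round(3),"rms",np.sqrt(np.mean(r.fun**2)).round(2),"grip",g.round(1)); print(r.fun.reshape(-1,2).round(1).tolist())
    return r.x
E
python3 - <<'E'
from jawfit import *
a=cam("wrist")
f=lambda l:[(240+u/4-.37,120+v/4-.37) for u,v in l]
jawfit(a[1:],f([(293,58),(408,58),(468,362),(460,492),(293,127),(408,127),(275,172),(424,174)][:6]),[(-54,-10,4),(-54,10,4),(-1,22,12),(29,22,12),(-42,-10,12),(-42,10,12)],[448,188,-.155],-1)
E
```

```text
[ 4.48448e+02  1.88912e+02 -1.58000e-01] rms 1.43 grip [459.4 181.1  24. ]
[[-0.1, -1.1], [-0.5, -1.0], [0.2, -1.5], [0.6, 4.4], [-0.3, -0.2], [0.0, -0.1]]
```

Call:
apply_moves(
  commands=[
    [[0.0007, 0, -0.02, 0], [0.0007, 0, -0.034, 0], [0.0007, 0, -0.041, 0], [0.0007, 0, -0.041, 0]],
  ],
)

```text
t: 20.12
ee_pos: [459.2, 181.0, 199.0]
orientation: [0.121, 1.568, -0.122]
ft_force: [0.2, 1.2, -0.3]
width: 59.9
```

Call:
apply_moves(
  commands=[
    [[0, 0, 0, 0], [0, 0, 0, 0], [0, 0, 0, 0], [0, 0, 0, 0], [0, 0, 0, 0]],
  ],
  gripper=0.0,
)

```text
t: 20.75
ee_pos: [459.2, 181.0, 199.3]
orientation: [0.122, 1.567, -0.122]
ft_force: [0.4, -1.4, 0.9]
width: 13.5
```

Call:
apply_moves(
  commands=[
    [[0, 0, 0.03, 0], [0.02, -0.02, 0.08, 0], [0.05, -0.065, 0.11, 0.05], [0.08, -0.115, 0.131, 0.093], [0.115, -0.165, 0.131, 0.093], [0.15, -0.21, 0.131, 0.093], [0.166, -0.231, 0.131, 0.093], [0.166, -0.231, 0.131, 0.093]],
  ],
)

```text
t: 21.75
ee_pos: [625.7, -51.5, 329.8]
orientation: [0.05, 1.57, -0.05]
ft_force: [-0.2, 0.1, -2.1]
width: 11.9
```

Run:
```python
from h import *
import pickle
a=cam("wrist"); save(a[0],"w20.png"); o=readout.get_obs(); print(o["t"],o["ee_pos"],o["width"],o["orientation"])
pickle.dump((a,o),open("w20.pkl","wb"))
c=cv2.resize(a[0][110:260,150:310],None,fx=4,fy=4,interpolation=cv2.INTER_CUBIC)[:600]; save(c,"w20z.png")
```

```text
21.8 [624.86949569 -50.38502321 329.59163965] 11.569607196664665 [ 0.04995266  1.57165271 -0.04944212]
```

View pics/w20.png

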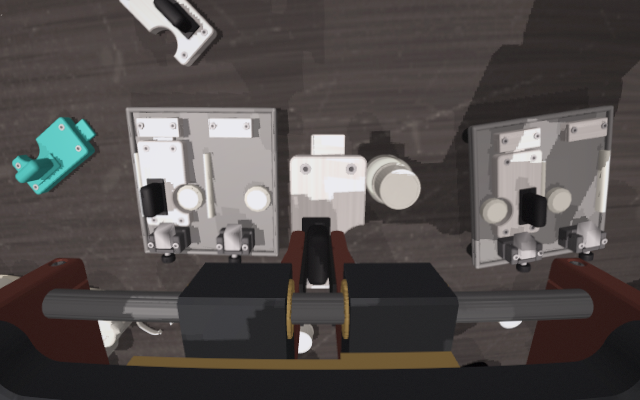

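View pics/w20z.png

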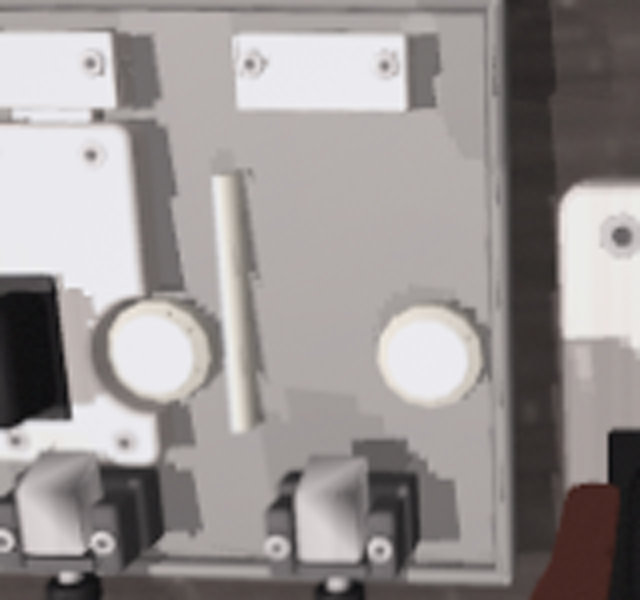

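Run:
```python
from joint import *
c1=pickle.load(open("w1.pkl","rb"))[1:]; c20=pickle.load(open("w20.pkl","rb"))[0][1:]
f=lambda x0,y0,l:[(x0+u/6,y0+v/6) for u,v in l]
pr=f(100,120,[(322,467),(642,492),(515,201),(303,402),(290,208)])
Pr=[(-1,14,22,9),(1,14,22,9),(1,-45.5,0,12),(-1,-1,22,12),(-1,-42,20,12)]
p=[(209.25,137.5),(252,137.5),(257,198.25),(190,197.5)]; P=[(1,-45.5,-20.5,12),(1,-45.5,20.5,12),(1,14,22,9),(-1,14,22,9)]
jfit([(c20,p,P)],[606,-163,-.07,18,68])
jfit([(c1,pr,Pr),(c20,p,P)],[606,-163,-.07,18,68])
```

```text
[ 6.04107e+02 -1.66022e+02 -7.50000e-02  1.41650e+01  6.73070e+01] rms 0.33
[[-0.4, -0.3], [0.4, -0.1], [-0.0, 0.2], [0.0, 0.2]]
bay 1 [ 606.6 -132.5   14.2]
bay -1 [ 601.6 -199.6   14.2]
[ 6.05355e+02 -1.65867e+02 -6.60000e-02  1.32640e+01  6.76180e+01] rms 0.83
[[-0.3, -0.4], [-1.3, -1.2], [-0.3, -0.8], [0.7, -0.7], [-1.1, -1.4], [-0.0, 0.8], [0.6, 0.6], [0.7, 0.7], [0.7, 1.3]]
bay 1 [ 607.6 -132.1   13.3]
bay -1 [ 603.1 -199.6   13.3]
```

Call:
apply_moves(
  commands=[
    [[-0.025, 0.045, 0, 0.05], [-0.05, 0.095, 0, 0.1], [-0.07, 0.145, 0, 0.157], [-0.085, 0.195, -0.02, 0.157], [-0.0877, 0.24, -0.05, 0.157], [-0.0877, 0.2502, -0.08, 0.157], [-0.0877, 0.2502, -0.093, 0.157], [-0.0877, 0.2502, -0.094, 0.157]],
  ],
)

```text
t: 22.8
ee_pos: [536.7, 200.2, 235.9]
orientation: [-0.076, 1.571, 0.075]
ft_force: [-0.5, -0.5, -1.2]
width: 11.7
```

Call:
apply_moves(
  commands=[
    [[0, 0, -0.002, 0], [0, 0, -0.004, 0], [0, 0, -0.006, 0], [0, 0, -0.0075, 0], [0, 0, -0.0075, 0]],
  ],
)

```text
t: 23.42
ee_pos: [537.2, 199.6, 230.9]
orientation: [-0.074, 1.57, 0.074]
ft_force: [-8.3, -1.4, 14.4]
width: 11.7
```

```bash
python3 tilt.py w21.png -1
```

```text
23.475 [537.2042353  199.61081128 230.90510818] [-7.71988429 -0.52742387 13.91038251] 12.06695968886928
0 [[310.4, 133.3], [345.4, 133.4], [290.4, 155.9], [366.0, 156.0]]
5 [[310.6, 136.8], [344.4, 136.9], [291.1, 157.6], [364.6, 157.7]]
10 [[310.8, 140.9], [343.5, 140.9], [291.8, 159.9], [363.3, 160.0]]
15 [[311.0, 145.5], [342.7, 145.5], [292.5, 162.7], [362.0, 162.9]]
20 [[311.2, 150.5], [341.9, 150.6], [293.1, 166.1], [360.9, 166.2]]
25 [[311.3, 156.0], [341.2, 156.0], [293.7, 169.9], [359.8, 170.0]]
```

View pics/w21.png

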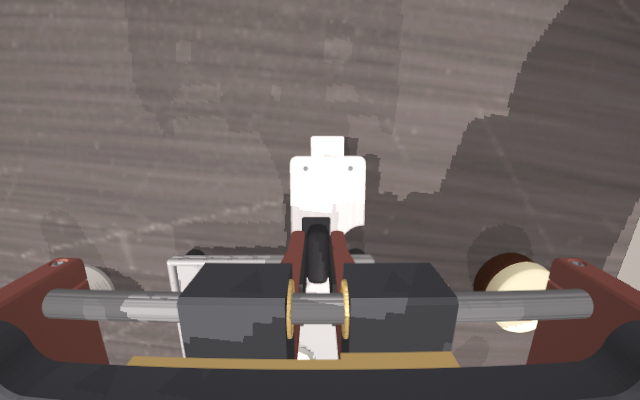

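Plateau at 14 N again (tongue tip row ~136). Same procedure: push on down, relax, release to lean.

Call:
apply_moves(
  commands=[
    [[0, 0, -0.002, 0], [0, 0, -0.004, 0], [0, 0, -0.006, 0], [0, 0, -0.008, 0], [0, 0, -0.0095, 0]],
  ],
)

```text
t: 24.1
ee_pos: [537.0, 199.6, 221.6]
orientation: [-0.074, 1.571, 0.074]
ft_force: [-12.7, -1.3, 23.3]
width: 11.9
```

Call:
apply_moves(
  commands=[
    [[0, 0, 0.003, 0], [0, 0, 0.003, 0]],
  ],
)

```text
t: 24.35
ee_pos: [538.0, 199.9, 223.2]
orientation: [-0.074, 1.568, 0.074]
ft_force: [-0.7, 0.5, -0.9]
width: 11.7
```

Call:
apply_moves(
  commands=[
    [[0, 0, 0, 0], [0, 0, 0.002, 0], [0, 0, 0.005, 0], [0, 0, 0.007, 0], [0, 0, 0.007, 0]],
  ],
  gripper=0.022,
)

```text
t: 24.98
ee_pos: [537.6, 200.3, 229.5]
orientation: [-0.075, 1.569, 0.075]
ft_force: [-0.8, 0.5, 0.1]
width: 21.9
```

```bash
python3 tilt.py w22.png -1 | head -1;  python3 - <<'E'
import cv2
a=cv2.imread("pics/w22.png"); cv2.imwrite("pics/w22z.png",cv2.resize(a[120:300,240:400],None,fx=4,fy=4,interpolation=cv2.INTER_CUBIC)[:600])
E
```

```text
25.025 [537.4982223  200.26550475 229.3752098 ] [ 0.17618914  0.3844363  -0.50498623] 21.932797809354916
```

View pics/w22z.png

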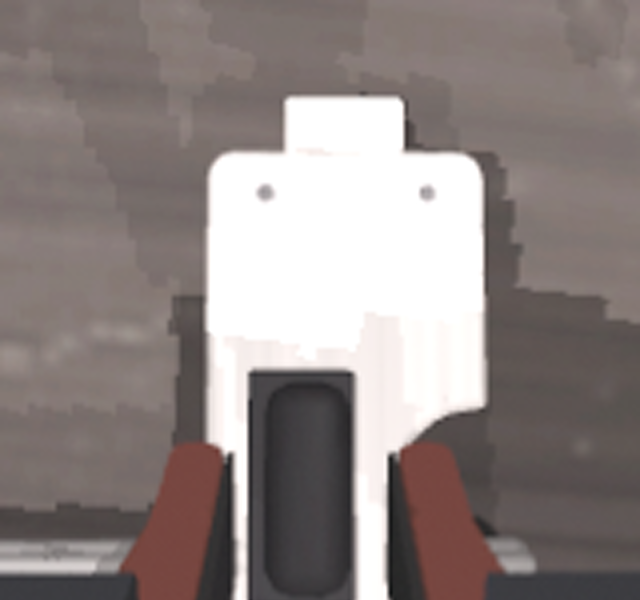

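Run:
```python
from lean import *
a=cam("wrist");o=readout.get_obs()
f=lambda u,v:(240+u/4-.37,120+v/4-.37)
lean(a,o,[f(285,97),f(404,97)],120+153/4-.37,-1)
lean(a,o,[f(285,97),f(404,97)],120+153/4-.37,-1,cut=f(487,408))
```

```text
tilt 22.0 yaw 0.000 res [ 0.1 -0.  -0.1  0.   0.   0. ] tip [-56.3   5.7] grip pt in tool (x,y) -5.0 -0.3 z 49.2 -> TCP z 221.5
tilt 21.7 yaw 0.000 res [ 0.2 -0.  -0.1  0.   0.1 -0.1 -0.2  0. ] tip [-56.3   5.7] grip pt in tool (x,y) -4.7 -0.2 z 48.9 -> TCP z 221.2
```

Call:
apply_moves(
  commands=[
    [[-0.0047, -0.0005, -0.003, 0], [-0.0047, -0.0005, -0.007, 0], [-0.0047, -0.0005, -0.007, 0]],
  ],
)

```text
t: 25.45
ee_pos: [532.5, 199.7, 221.8]
orientation: [-0.075, 1.57, 0.075]
ft_force: [-0.5, 0.2, -0.9]
width: 21.5
```

Call:
apply_moves(
  commands=[
    [[0, 0, 0, 0], [0, 0, 0, 0], [0, 0, 0, 0], [0, 0, 0, 0]],
  ],
  gripper=0.0,
)

```text
t: 25.95
ee_pos: [532.8, 199.8, 222.3]
orientation: [-0.075, 1.569, 0.075]
ft_force: [-0.5, 0.5, -0.9]
width: 11.7
```

```bash
python3 tilt.py w23.png -1 | head -9
```

```text
26.0 [532.83434778 199.75129824 222.31792741] [-0.11108284 -0.02406065 -0.61870167] 11.728296645830108
0 [[310.5, 133.1], [345.5, 133.2], [290.5, 155.7], [366.1, 155.9]]
5 [[310.7, 136.6], [344.5, 136.7], [291.2, 157.4], [364.7, 157.5]]
10 [[310.9, 140.7], [343.6, 140.8], [291.9, 159.7], [363.3, 159.9]]
15 [[311.1, 145.3], [342.8, 145.4], [292.6, 162.6], [362.1, 162.7]]
20 [[311.2, 150.4], [342.0, 150.4], [293.2, 165.9], [361.0, 166.1]]
25 [[311.4, 155.8], [341.3, 155.9], [293.7, 169.7], [359.9, 169.9]]
```

View pics/w23z.png

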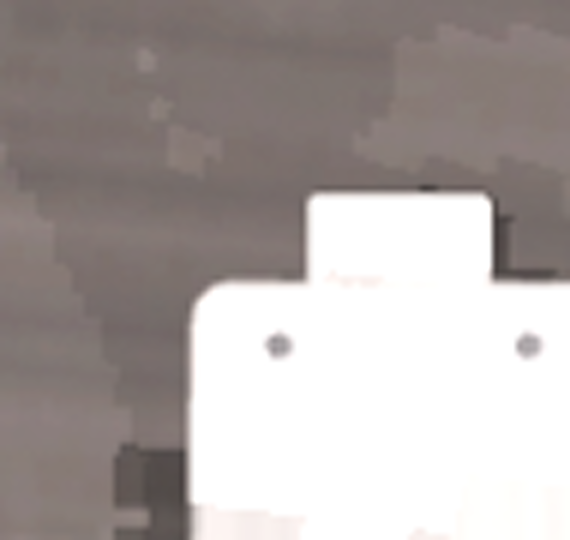

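Call:
apply_moves(
  commands=[
    [[0, 0, 0.04, 0], [0, -0.02, 0.088, 0], [0.02, -0.075, 0.09, -0.05], [0.03, -0.135, 0.09, -0.1], [0.045, -0.195, 0.09, -0.165], [0.065, -0.255, 0.09, -0.165], [0.0845, -0.31, 0.08, -0.165], [0.0845, -0.3388, 0.06, -0.165]],
  ],
)

```text
t: 27.0
ee_pos: [618.5, -142.2, 282.8]
orientation: [0.056, 1.567, -0.057]
ft_force: [-0.2, 0.0, -2.1]
width: 11.6
```

Call:
apply_moves(
  commands=[
    [[0, 0, -0.015, 0], [0, 0, -0.024, 0], [0, 0, -0.024, 0]],
  ],
)

```text
t: 27.38
ee_pos: [617.0, -137.7, 257.5]
orientation: [0.054, 1.572, -0.053]
ft_force: [-0.1, 0.1, -1.1]
width: 11.8
```

```bash
python3 tilt.py w24.png -1 | head -9;  python3 - <<'E'
import cv2
a=cv2.imread("pics/w24.png"); cv2.imwrite("pics/w24z.png",cv2.resize(a[100:250,230:410],None,fx=4,fy=4,interpolation=cv2.INTER_CUBIC))
E
```

```text
27.425 [ 617.336944   -137.78555034  258.24773254] [ 0.45444841 -0.48712612 -1.02595367] 11.98812765584467
0 [[310.4, 134.4], [345.4, 134.4], [290.3, 157.0], [366.1, 157.1]]
5 [[310.6, 137.8], [344.5, 137.9], [291.0, 158.7], [364.7, 158.8]]
10 [[310.8, 141.9], [343.5, 142.0], [291.7, 161.0], [363.3, 161.1]]
15 [[311.0, 146.5], [342.7, 146.6], [292.4, 163.8], [362.1, 164.0]]
20 [[311.1, 151.5], [342.0, 151.6], [293.0, 167.2], [361.0, 167.3]]
25 [[311.3, 157.0], [341.3, 157.0], [293.6, 171.0], [359.9, 171.1]]
```

View pics/w24z.png

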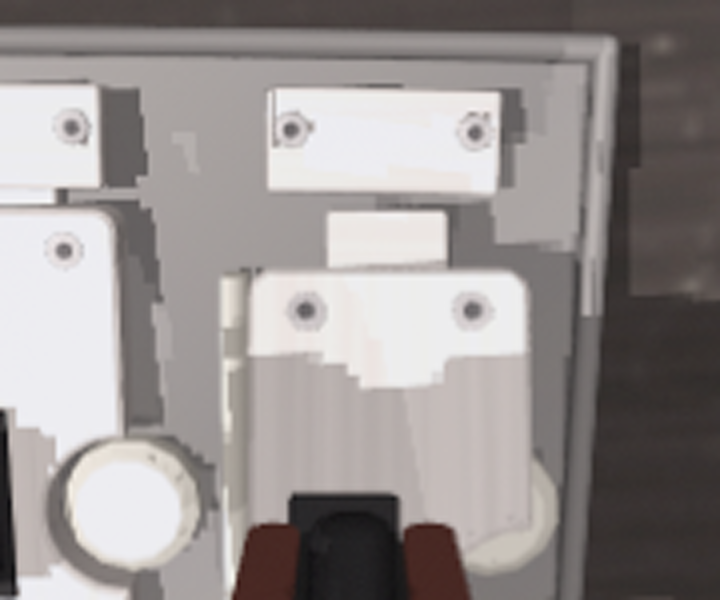

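View pics/w24.png

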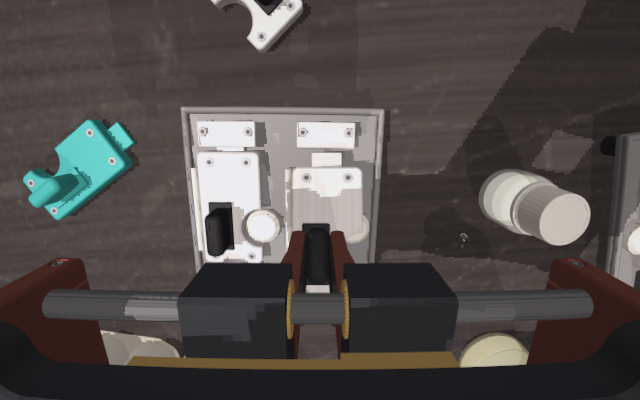

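Run:
```python
from h import *
a=cam("wrist");o=readout.get_obs()
R=cv2.Rodrigues(o["orientation"])[0]
for z,px in ((26.3,(230+384/4-.37,100+191.5/4-.37)),(40.,(230+387/4-.37,100+210/4-.37)),(23.3,(230+133/4-.37,100+508/4-.37))):
    p=toz(px,z,*a[1:])[0]; d=p-o["ee_pos"]; print(z,p.round(1),"tool x,y",(d@R[:,2]).round(1),(d@R[:,1]).round(1))
print(np.arctan2(R[1,2],R[0,2]))
```

```text
26.3 [ 562.8 -128.3   26.3] tool x,y -55.4 5.9
40.0 [ 564.8 -128.3   40. ] tool x,y -53.4 6.0
23.3 [ 619.3 -179.5   23.3] tool x,y 4.5 -41.4
-0.06821130950436584
```

Call:
apply_moves(
  commands=[
    [[0.001, 0, -0.006, -0.008], [0.001, 0, -0.012, -0.008], [0.001, 0, -0.016, -0.008], [0.001, 0, -0.018, -0.008], [0.001, 0, -0.018, -0.008]],
  ],
)

```text
t: 28.1
ee_pos: [618.2, -139.1, 240.3]
orientation: [0.061, 1.57, -0.061]
ft_force: [-1.1, 0.4, 0.5]
width: 11.5
```

Call:
apply_moves(
  commands=[
    [[0, 0, -0.001, 0], [0, 0, -0.002, 0], [0, 0, -0.003, 0], [0, 0, -0.003, 0]],
  ],
)

```text
t: 28.6
ee_pos: [619.2, -139.2, 238.4]
orientation: [0.061, 1.567, -0.062]
ft_force: [0.7, 0.6, 4.2]
width: 11.7
```

Call:
apply_moves(
  commands=[
    [[-0.001, 0.0006, 0.0004, 0], [-0.003, 0.001, 0.0004, 0], [-0.005, 0.0014, 0.0004, 0], [-0.007, 0.0016, 0.0004, 0], [-0.007, 0.0016, 0.0004, 0]],
  ],
)

```text
t: 29.22
ee_pos: [612.0, -137.7, 238.5]
orientation: [0.061, 1.567, -0.062]
ft_force: [3.5, -0.8, 6.5]
width: 11.9
```

```bash
python3 tilt.py w25.png -1 | head -1;  python3 - <<'E'
import cv2
a=cv2.imread("pics/w25.png"); cv2.imwrite("pics/w25z.png",cv2.resize(a[100:250,230:410],None,fx=4,fy=4,interpolation=cv2.INTER_CUBIC))
E
```

```text
29.275 [ 612.02381712 -137.64231545  238.5173465 ] [ 3.06353341 -0.10299582  6.07573522] 11.97626989639665
```

View pics/w25z.png

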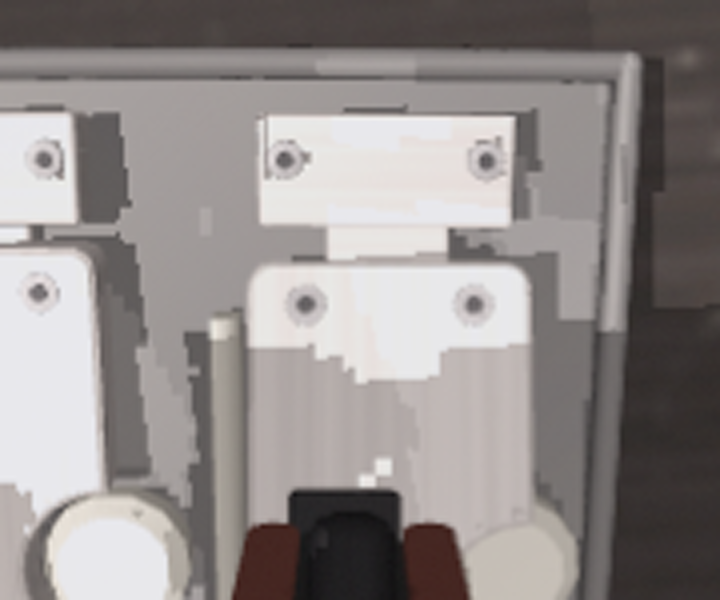

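Call:
apply_moves(
  commands=[
    [[-0.0015, 0.0001, 0.0003, 0], [-0.003, 0.0002, 0.0003, 0], [-0.0045, 0.0004, 0.0003, 0], [-0.0055, 0.0004, 0.0003, 0], [-0.0055, 0.0004, 0.0003, 0]],
  ],
)

```text
t: 29.9
ee_pos: [606.3, -137.2, 238.5]
orientation: [0.061, 1.568, -0.061]
ft_force: [3.8, 0.7, 5.4]
width: 12.1
```

```bash
python3 tilt.py w26.png -1 | head -1;  python3 - <<'E'
import cv2
a=cv2.imread("pics/w26.png"); cv2.imwrite("pics/w26z.png",cv2.resize(a[100:250,230:410],None,fx=4,fy=4,interpolation=cv2.INTER_CUBIC))
E
```

```text
29.95 [ 606.26513279 -137.16895846  238.51260051] [ 4.47865131 -0.13580673  5.61973104] 11.616016257562512
```

View pics/w26z.png

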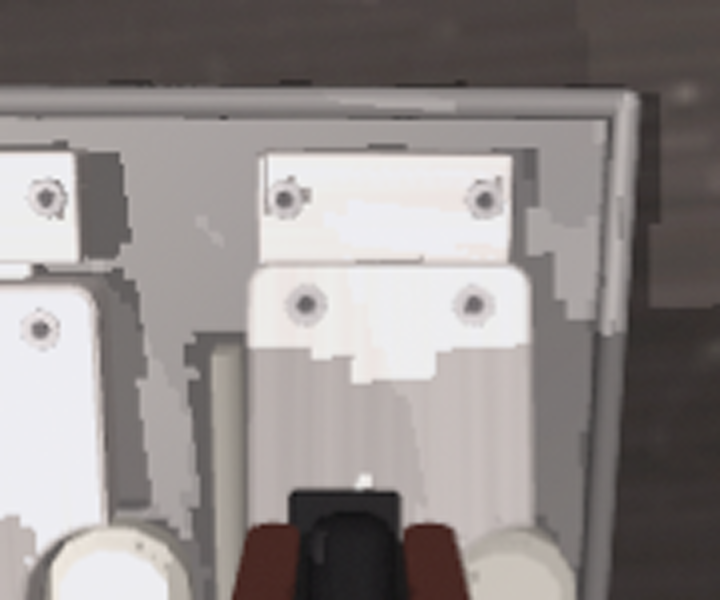

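Call:
apply_moves(
  commands=[
    [[0.0016, -0.0001, -0.002, 0], [0.0032, -0.0002, -0.004, 0], [0.0045, -0.0003, -0.006, 0], [0.006, -0.0004, -0.008, 0], [0.0075, -0.0006, -0.0105, 0], [0.0083, -0.0006, -0.012, 0], [0.0092, -0.0007, -0.0135, 0], [0.0092, -0.0007, -0.0135, 0]],
  ],
)

```text
t: 30.95
ee_pos: [614.9, -137.9, 224.9]
orientation: [0.061, 1.57, -0.061]
ft_force: [2.3, 0.0, 7.7]
width: 11.8
```

Call:
apply_moves(
  commands=[
    [[0.0008, -0.0001, -0.0015, 0], [0.0016, -0.0001, -0.0035, 0], [0.0025, -0.0002, -0.0055, 0], [0.003, -0.0002, -0.007, 0], [0.0035, -0.0003, -0.0085, 0], [0.0035, -0.0003, -0.0085, 0]],
  ],
)

```text
t: 31.7
ee_pos: [618.8, -138.2, 216.5]
orientation: [0.061, 1.569, -0.061]
ft_force: [3.6, -0.3, 6.8]
width: 12.0
```

```bash
python3 tilt.py w27.png -1 | head -1;  python3 - <<'E'
import cv2
a=cv2.imread("pics/w27.png"); cv2.imwrite("pics/w27z.png",cv2.resize(a[100:250,230:410],None,fx=4,fy=4,interpolation=cv2.INTER_CUBIC))
E
```

```text
31.75 [ 618.78849225 -138.12963521  216.47917939] [ 4.28282063 -1.12475697  5.98154321] 11.829307908201146
```

View pics/w27z.png

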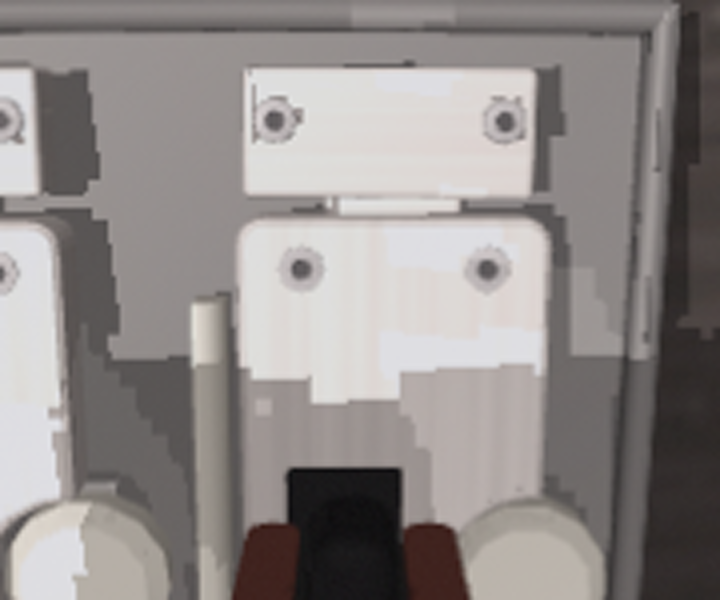

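Nearly flat. Press on gently to the hard stop.

Call:
apply_moves(
  commands=[
    [[0, 0, -0.001, 0], [0, 0, -0.002, 0], [0, 0, -0.003, 0], [0, 0, -0.003, 0]],
  ],
)

```text
t: 32.25
ee_pos: [619.0, -138.1, 215.7]
orientation: [0.061, 1.568, -0.061]
ft_force: [-1.7, 1.5, 24.9]
width: 11.8
```

Call:
apply_moves(
  commands=[
    [[0, 0, -0.001, 0], [0, 0, -0.002, 0], [0, 0, -0.002, 0]],
  ],
)

```text
t: 32.62
ee_pos: [619.1, -138.2, 215.5]
orientation: [0.061, 1.568, -0.061]
ft_force: [-7.1, 2.3, 40.4]
width: 12.1
```

Call:
apply_moves(
  commands=[
    [[0, 0, 0.003, 0], [0, 0, 0.003, 0], [0, 0, 0.01, 0], [0, 0, 0.03, 0], [0, 0, 0.06, 0], [-0.02, 0, 0.09, 0], [-0.02, 0, 0.09, 0]],
  ],
  gripper=0.04,
)

```text
t: 33.5
ee_pos: [598.5, -138.3, 304.1]
orientation: [0.061, 1.566, -0.062]
ft_force: [-0.4, -0.1, 0.7]
width: 40.0
```

Run:
```python
from h import *
a=cam("wrist"); save(a[0],"w28.png"); o=readout.get_obs(); print(o["t"],o["ee_pos"],o["ft_force"],o["width"])
c=cv2.resize(a[0][140:292,250:390],None,fx=4.5,fy=3.9,interpolation=cv2.INTER_CUBIC); save(c,"w28z.png")
```

```text
33.55 [ 598.65479541 -138.19731893  302.79808061] [ 0.13197119 -0.75887864 -0.67270988] 40.06875774754318
```

View pics/w28z.png

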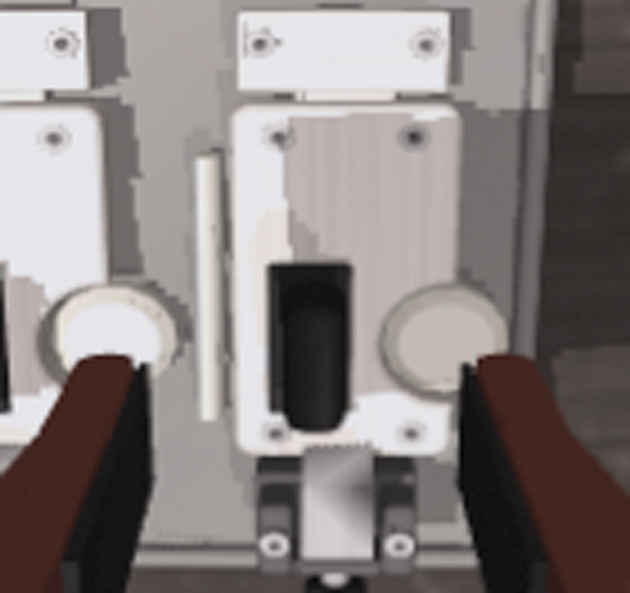

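View pics/w28.png

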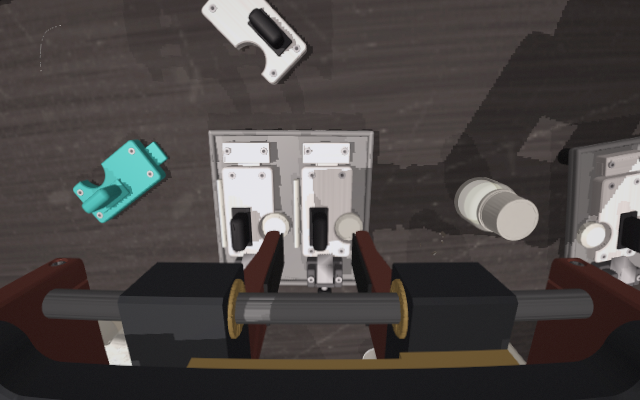

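Call:
apply_moves(
  commands=[
    [[-0.04, -0.007, 0, 0.15], [-0.08, -0.014, 0, 0.3], [-0.12, -0.02, -0.02, 0.45], [-0.1443, -0.027, -0.04, 0.6], [-0.1443, -0.027, -0.061, 0.64], [-0.1443, -0.027, -0.061, 0.64]],
  ],
  gripper=0.06,
)

```text
t: 34.3
ee_pos: [453.7, -165.0, 238.4]
orientation: [-0.438, 1.529, 0.442]
ft_force: [1.4, 0.6, 0.3]
width: 60.3
```

Run:
```python
from h import *
a=cam("wrist"); save(a[0],"w29.png"); o=readout.get_obs(); print(o["t"],o["ee_pos"],o["width"],o["qpos"].round(3))
c=cv2.resize(a[0][120:300,240:400],None,fx=4,fy=4,interpolation=cv2.INTER_CUBIC)[:600]; save(c,"w29z.png")
```

```text
34.35 [ 454.34957313 -165.06365582  239.28831875] 59.84264336942779 [-0.373  0.495  2.033  0.     0.616 -2.505]
```

View pics/w29z.png

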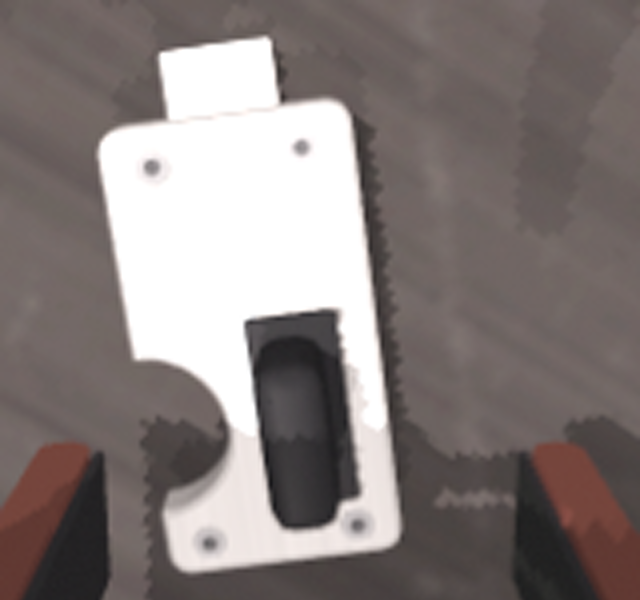

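Run:
```python
from jawfit import *
a=cam("wrist")
f=lambda l:[(240+u/4-.37,120+v/4-.37) for u,v in l]
jawfit(a[1:],f([(158,52),(270,38),(166,122),(277,108),(133,361)]),[(-54,-10,4),(-54,10,4),(-42,-10,12),(-42,10,12),(-1,-22,12)],[448,-177,.685],1)
```

```text
[ 448.352 -180.097    0.689] rms 0.34 grip [ 453.8 -167.8   24. ]
[[0.0, -0.1], [0.1, -0.3], [-0.7, 0.5], [0.4, 0.2], [0.1, -0.4]]
```

Call:
apply_moves(
  commands=[
    [[-0.0004, -0.0028, -0.01, -0.01], [-0.0004, -0.0028, -0.025, -0.01], [-0.0004, -0.0028, -0.036, -0.01], [-0.0004, -0.0028, -0.0405, -0.01], [-0.0004, -0.0028, -0.0405, -0.01]],
  ],
)

```text
t: 35.02
ee_pos: [453.7, -167.8, 199.0]
orientation: [-0.432, 1.528, 0.433]
ft_force: [0.2, 0.2, -0.2]
width: 60.0
```

Call:
apply_moves(
  commands=[
    [[0, 0, 0, 0], [0, 0, 0, 0], [0, 0, 0, 0], [0, 0, 0, 0], [0, 0, 0, 0], [0, 0, 0, 0]],
  ],
  gripper=0.0,
)

```text
t: 35.78
ee_pos: [453.8, -167.9, 199.5]
orientation: [-0.433, 1.527, 0.433]
ft_force: [0.1, 0.3, 1.1]
width: 11.9
```

```bash
python3 tilt.py w30.png 1|head -2;  python3 - <<'E'
import cv2
a=cv2.imread("pics/w30.png"); cv2.imwrite("pics/w30z.png",cv2.resize(a[120:300,240:400],None,fx=4,fy=4,interpolation=cv2.INTER_CUBIC)[:600])
E
```

```text
35.825 [ 453.78426059 -167.8518485   199.53390021] [-0.06036817  0.51985858  1.69880536] 12.115364993926327
0 [[289.2, 133.2], [324.2, 133.2], [268.6, 155.8], [344.2, 155.8]]
```

View pics/w30z.png

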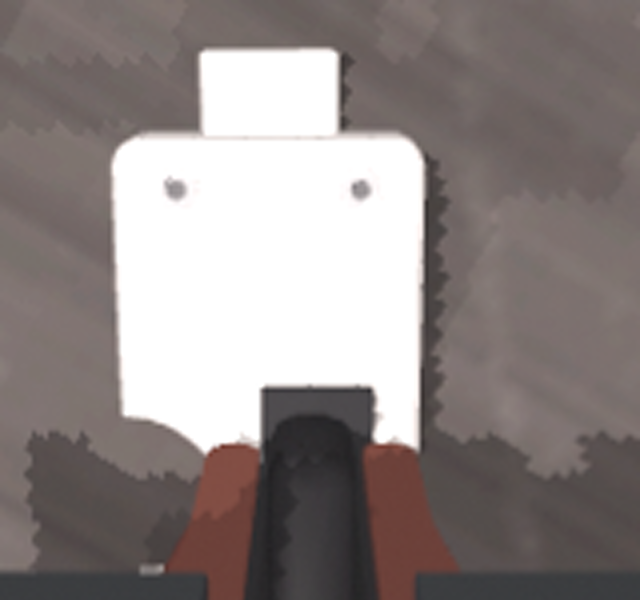

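Call:
apply_moves(
  commands=[
    [[0, 0, 0.035, -0.05], [0, 0.03, 0.07, -0.15], [0.01, 0.085, 0.08, -0.3], [0.02, 0.14, 0.08, -0.457], [0.035, 0.2, 0.08, -0.457], [0.055, 0.255, 0.08, -0.457], [0.075, 0.31, 0.075, -0.457], [0.0825, 0.355, 0.06, -0.457]],
  ],
)

```text
t: 36.83
ee_pos: [537.3, 189.6, 259.8]
orientation: [-0.075, 1.567, 0.076]
ft_force: [-0.2, -0.5, -1.3]
width: 11.5
```

Call:
apply_moves(
  commands=[
    [[0, 0.0249, -0.01, 0], [0, 0.0249, -0.02, 0], [0, 0.0249, -0.023, 0], [0, 0.0249, -0.024, 0]],
  ],
)

```text
t: 37.33
ee_pos: [536.2, 210.9, 235.3]
orientation: [-0.074, 1.57, 0.074]
ft_force: [-0.7, -0.1, -1.0]
width: 12.0
```

Call:
apply_moves(
  commands=[
    [[0, 0, -0.002, 0], [0, 0, -0.004, 0], [0, 0, -0.006, 0], [0, 0, -0.0075, 0], [0, 0, -0.0075, 0]],
  ],
)

```text
t: 37.95
ee_pos: [535.9, 211.4, 229.5]
orientation: [-0.074, 1.571, 0.074]
ft_force: [-7.7, -2.8, 15.1]
width: 11.4
```

Call:
apply_moves(
  commands=[
    [[0, 0, -0.002, 0], [0, 0, -0.004, 0], [0, 0, -0.006, 0], [0, 0, -0.008, 0], [0, 0, -0.009, 0]],
  ],
)

```text
t: 38.58
ee_pos: [535.4, 211.4, 221.2]
orientation: [-0.075, 1.572, 0.074]
ft_force: [-13.6, -2.5, 28.7]
width: 11.6
```

Call:
apply_moves(
  commands=[
    [[0, 0, 0.003, 0], [0, 0, 0.003, 0]],
  ],
)

```text
t: 38.83
ee_pos: [536.6, 211.8, 222.5]
orientation: [-0.074, 1.568, 0.075]
ft_force: [0.2, -0.3, -1.3]
width: 12.0
```

Call:
apply_moves(
  commands=[
    [[0, 0, 0, 0], [0, 0, 0.002, 0], [0, 0, 0.005, 0], [0, 0, 0.007, 0], [0, 0, 0.007, 0]],
  ],
  gripper=0.022,
)

```text
t: 39.45
ee_pos: [536.4, 212.1, 229.1]
orientation: [-0.075, 1.569, 0.075]
ft_force: [-1.0, -0.6, -0.3]
width: 22.0
```

```bash
python3 tilt.py w31.png 1 | head -1;  python3 - <<'E'
import cv2
a=cv2.imread("pics/w31.png"); cv2.imwrite("pics/w31z.png",cv2.resize(a[120:300,240:400],None,fx=4,fy=4,interpolation=cv2.INTER_CUBIC)[:600])
E
```

```text
39.5 [536.32996284 212.06844516 229.07996609] [0.01714235 0.0165334  0.81136928] 21.736651374591442
```

View pics/w31z.png

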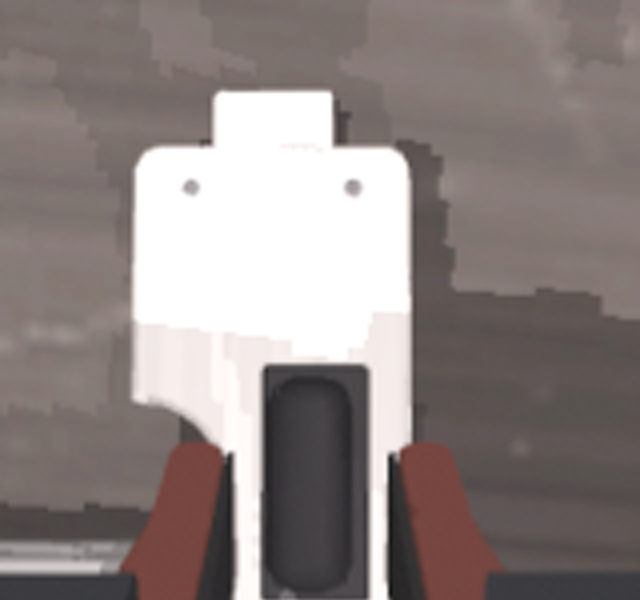

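Run:
```python
from lean import *
a=cam("wrist");o=readout.get_obs()
f=lambda u,v:(240+u/4-.37,120+v/4-.37)
lean(a,o,[f(214,91),f(333,91)],120+147/4-.37,1)
lean(a,o,[f(214,91),f(333,91)],120+147/4-.37,1,cut=f(133,402))
```

```text
tilt 21.9 yaw 0.000 res [ 0.1 -0.  -0.1  0.   0.   0. ] tip [-57.3  -6.3] grip pt in tool (x,y) -5.9 -0.3 z 49.1 -> TCP z 221.4
tilt 21.4 yaw 0.004 res [ 0.2 -0.  -0.  -0.1  0.1 -0.2  0.   0.2] tip [-57.4  -6.3] grip pt in tool (x,y) -5.6 -0.1 z 48.7 -> TCP z 221.0
```

Call:
apply_moves(
  commands=[
    [[-0.0055, -0.0005, -0.003, 0], [-0.0055, -0.0005, -0.007, 0], [-0.0055, -0.0005, -0.007, 0]],
  ],
)

```text
t: 39.92
ee_pos: [530.5, 211.5, 221.5]
orientation: [-0.075, 1.57, 0.075]
ft_force: [1.4, -0.0, 0.1]
width: 22.0
```

Call:
apply_moves(
  commands=[
    [[0, 0, 0, 0], [0, 0, 0, 0], [0, 0, 0, 0], [0, 0, 0, 0]],
  ],
  gripper=0.0,
)

```text
t: 40.42
ee_pos: [530.9, 211.5, 222.0]
orientation: [-0.075, 1.569, 0.075]
ft_force: [0.2, 0.9, -0.5]
width: 11.9
```

Call:
apply_moves(
  commands=[
    [[0, 0, 0.025, 0], [0.005, 0, 0.05, 0], [0.04, 0.004, 0.05, 0], [0.08, 0.007, 0.05, 0], [0.1058, 0.01, 0.045, 0], [0.1058, 0.01, 0.036, 0], [0.1058, 0.01, 0.036, 0]],
  ],
)

```text
t: 41.3
ee_pos: [635.1, 221.2, 256.4]
orientation: [-0.076, 1.573, 0.074]
ft_force: [-0.4, -0.4, -1.0]
width: 11.8
```

```bash
python3 tilt.py w32.png 1 | head -1;  python3 - <<'E'
import cv2
a=cv2.imread("pics/w32.png"); cv2.imwrite("pics/w32z.png",cv2.resize(a[100:250,230:410],None,fx=4,fy=4,interpolation=cv2.INTER_CUBIC))
E
```

```text
41.35 [635.20208295 221.29340176 256.93028419] [ 0.35509808 -0.2508238  -1.1854956 ] 11.659053047997844
```

View pics/w32z.png

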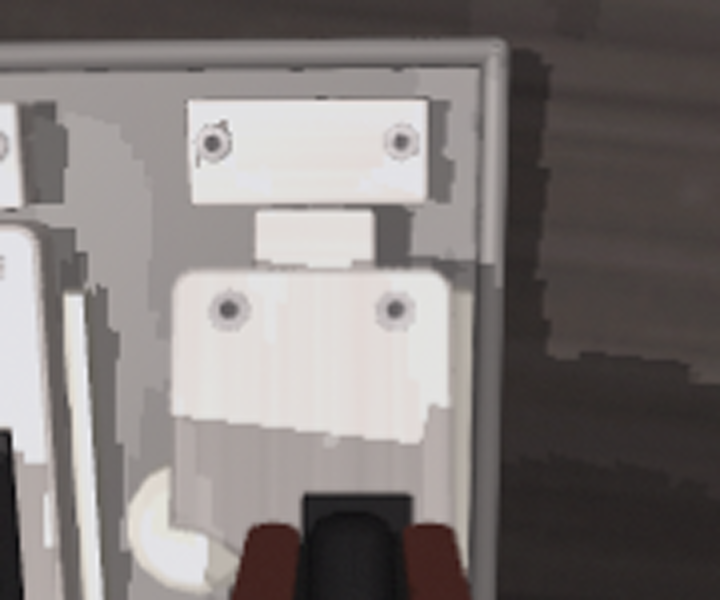

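Call:
apply_moves(
  commands=[
    [[0.002, -0.001, 0, 0], [0.002, -0.001, -0.006, 0], [0.002, -0.001, -0.011, 0], [0.002, -0.001, -0.013, 0], [0.002, -0.001, -0.013, 0]],
  ],
)

```text
t: 41.98
ee_pos: [638.5, 220.5, 244.7]
orientation: [-0.075, 1.57, 0.075]
ft_force: [-0.1, -0.4, -1.1]
width: 12.1
```

Call:
apply_moves(
  commands=[
    [[0, 0, -0.001, 0], [0, 0, -0.002, 0], [0, 0, -0.003, 0], [0, 0, -0.003, 0]],
  ],
)

```text
t: 42.48
ee_pos: [639.2, 220.6, 243.2]
orientation: [-0.075, 1.567, 0.075]
ft_force: [0.6, -0.6, 5.3]
width: 11.8
```

Contact at 243.2 with 5 N, as expected. Slide under the lip.

Call:
apply_moves(
  commands=[
    [[-0.0015, -0.0001, 0.0005, 0], [-0.0035, -0.0003, 0.0005, 0], [-0.0055, -0.0005, 0.0005, 0], [-0.0075, -0.0007, 0.0005, 0], [-0.0095, -0.0009, 0.0006, 0], [-0.011, -0.0011, 0.0007, 0], [-0.012, -0.0012, 0.0007, 0], [-0.012, -0.0012, 0.0007, 0]],
  ],
)

```text
t: 43.48
ee_pos: [627.0, 219.5, 243.3]
orientation: [-0.074, 1.568, 0.075]
ft_force: [4.8, 0.7, 5.3]
width: 11.8
```

```bash
python3 tilt.py w33.png 1 | head -1;  python3 - <<'E'
import cv2
a=cv2.imread("pics/w33.png"); cv2.imwrite("pics/w33z.png",cv2.resize(a[100:250,230:410],None,fx=4,fy=4,interpolation=cv2.INTER_CUBIC))
E
```

```text
43.525 [627.02328506 219.51787148 243.28733434] [3.51740712 0.72511203 5.55996836] 11.762099529575202
```

View pics/w33z.png

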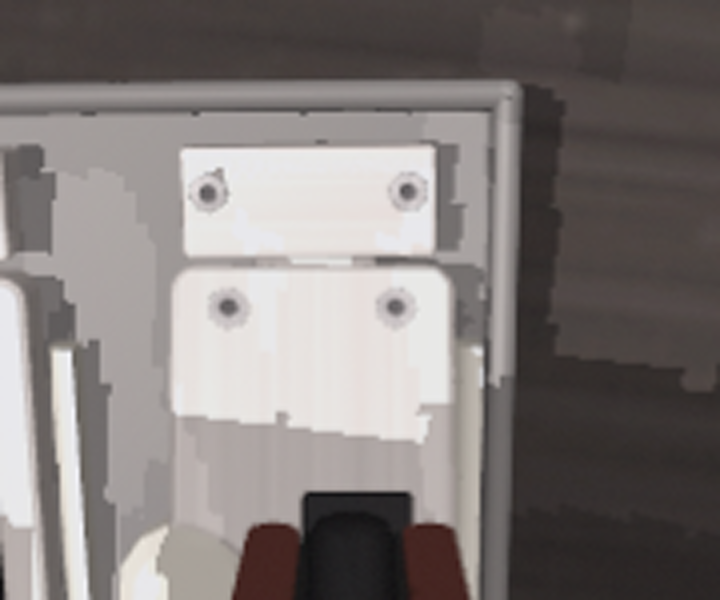

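Call:
apply_moves(
  commands=[
    [[-0.0013, -0.0005, 0, 0], [0.0002, -0.0004, -0.002, 0], [0.0019, -0.0002, -0.004, 0], [0.0032, -0.0001, -0.006, 0], [0.0047, 0, -0.008, 0], [0.0062, 0.0002, -0.0105, 0], [0.007, 0.0003, -0.012, 0], [0.0079, 0.0004, -0.0135, 0]],
  ],
)

```text
t: 44.52
ee_pos: [634.8, 220.0, 230.6]
orientation: [-0.074, 1.569, 0.075]
ft_force: [-0.7, -0.1, 14.5]
width: 11.5
```

Call:
apply_moves(
  commands=[
    [[0.0008, 0.0001, -0.0015, 0], [0.0016, 0.0002, -0.0035, 0], [0.0025, 0.0003, -0.0055, 0], [0.003, 0.0003, -0.007, 0], [0.0034, 0.0004, -0.0085, 0], [0.0034, 0.0004, -0.0085, 0]],
  ],
)

```text
t: 45.28
ee_pos: [638.2, 220.3, 221.6]
orientation: [-0.074, 1.569, 0.075]
ft_force: [2.2, -0.2, 9.4]
width: 11.6
```

Call:
apply_moves(
  commands=[
    [[0, 0, -0.001, 0], [0, 0, -0.002, 0], [0, 0, -0.002, 0]],
  ],
)

```text
t: 45.65
ee_pos: [638.6, 220.3, 219.7]
orientation: [-0.074, 1.567, 0.075]
ft_force: [5.0, 0.1, 7.8]
width: 11.9
```

Call:
apply_moves(
  commands=[
    [[0, 0, -0.001, 0], [0, 0, -0.002, 0], [0, 0, -0.003, 0], [0, 0, -0.003, 0]],
  ],
)

```text
t: 46.15
ee_pos: [638.7, 220.3, 219.5]
orientation: [-0.074, 1.567, 0.075]
ft_force: [-3.7, -2.1, 28.9]
width: 12.1
```

Call:
apply_moves(
  commands=[
    [[0, 0, 0.002, 0], [0, 0, 0.002, 0], [0, 0, 0.01, 0], [0, 0, 0.03, 0], [0, 0, 0.06, 0], [-0.02, 0, 0.09, 0], [-0.02, 0, 0.09, 0], [-0.02, 0, 0.09, 0]],
  ],
  gripper=0.04,
)

```text
t: 47.15
ee_pos: [618.0, 220.2, 306.0]
orientation: [-0.075, 1.569, 0.075]
ft_force: [0.1, 0.5, -0.3]
width: 40.3
```

Run:
```python
from h import *
a=cam("wrist"); save(a[0],"w34.png"); o=readout.get_obs(); print(o["t"],o["ee_pos"],o["ft_force"],o["width"])
c=cv2.resize(a[0][140:292,240:390],None,fx=4.5,fy=3.9,interpolation=cv2.INTER_CUBIC); save(c,"w34z.png")
```

```text
47.2 [617.97361572 220.04268213 305.30389006] [-0.17890352 -0.23740596 -0.30747814] 39.83623738175387
```

View pics/w34z.png

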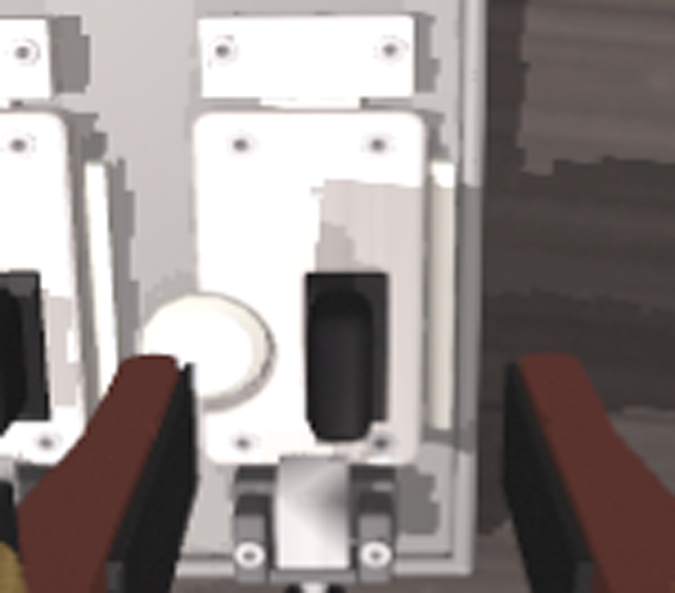

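View pics/w34.png

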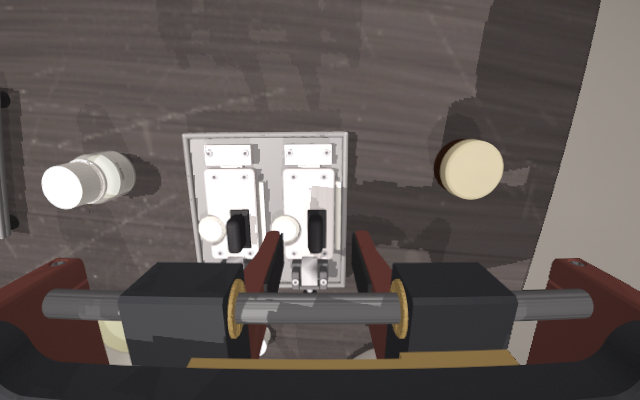

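Call:
apply_moves(
  commands=[
    [[0, 0, 0.025, 0], [0.01, -0.045, 0.025, -0.05], [0.02, -0.095, 0.025, -0.095], [0.035, -0.145, 0.025, -0.095], [0.042, -0.18, 0.025, -0.095], [0.042, -0.18, 0.025, -0.095], [0.042, -0.18, 0.025, -0.095]],
  ],
)

```text
t: 48.08
ee_pos: [659.8, 40.4, 329.7]
orientation: [0.0, 1.572, -0.0]
ft_force: [-0.7, -0.5, -0.1]
width: 40.3
```

Run:
```python
from h import *
import pickle
a=cam("wrist"); save(a[0],"w35.png"); o=readout.get_obs(); print(o["t"],o["ee_pos"],o["ft_force"],o["width"])
pickle.dump((a,o),open("w35.pkl","wb"))
```

```text
48.125 [659.71515711  40.96375587 329.92571513] [ 0.29227814  0.20104165 -0.41258084] 39.90115264047841
```

View pics/w35.png

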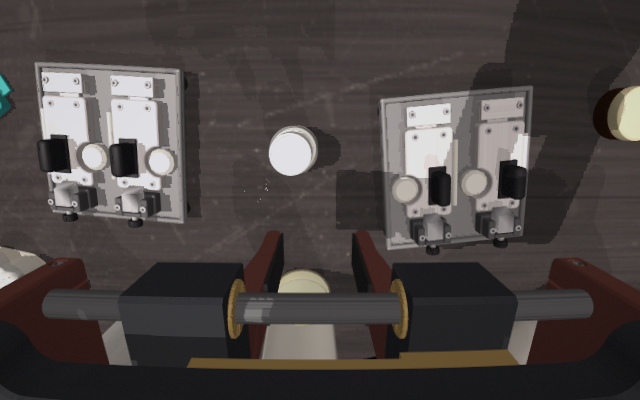

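Run:
```python
import cv2
im=cv2.imread("pics/w35.png")
a=cv2.resize(im[170:232,30:190],None,fx=5,fy=5,interpolation=cv2.INTER_CUBIC)[:,:800]; cv2.imwrite("pics/w35r.png",a)
a=cv2.resize(im[180:255,380:540],None,fx=5,fy=5,interpolation=cv2.INTER_CUBIC); cv2.imwrite("pics/w35l.png",a)
```

```text
(no output)
```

View pics/w35r.png

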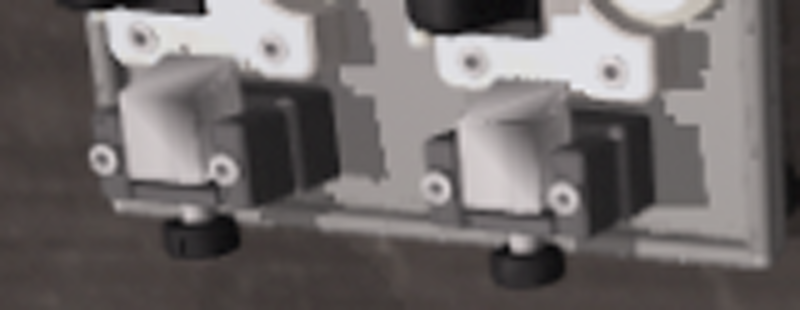

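View pics/w35l.png

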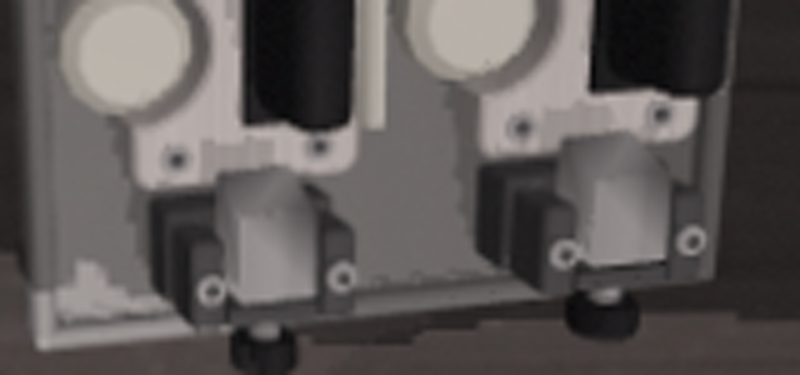

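Run:
```python
from h import *
for l in ["vial","tall_bottle","amber_jar","left_jaw_1","right_jaw"]:
    print(l,[(round(d["conf"],2),np.round(d["position"]).tolist()) for d in models.place_of("top",l)])
print(workorder.close_job())
```

```text
vial [(0.7, [611.0, 17.0, 1.0])]
tall_bottle [(0.79, [775.0, 21.0, 2.0])]
amber_jar [(0.75, [577.0, 354.0, 4.0])]
left_jaw_1 [(0.81, [568.0, -329.0, -2.0]), (0.72, [442.0, -32.0, 2.0]), (0.68, [601.0, -563.0, 0.0]), (0.53, [451.0, -176.0, 3.0]), (0.5, [343.0, 78.0, -0.0])]
right_jaw [(0.78, [447.0, 187.0, 1.0])]
the job is handed in; nothing more can be done
None
```

All three jaws are in their bays and the job is handed in, at about 48 s of the 72 s allowed. No verdict came back.

**How each jaw was seated:** The tool can't tilt, so I leaned each jaw with its nose on a left-tray keeper until it lay at about 20–22°. I regripped it there, set its tongue on the bay floor outside the lip and slid it about 7–8 mm under. Then I swung it flat and pressed to a firm stop. Final wrist force was about 26 N and 29 N for the left jaws and 40 N for the right one.

**Last checks:**
- **Catches and seating:** Close wrist pictures show all three plates flat between post and fence. Each bolt lies over its nose, and the knobs stand as far out as on the factory-seated jaw. The catch readings and exact seat offsets were judged from pictures, not measured.
- **Bystanders:** The vial and amber jar stood upright in the last wrist views. The bottle was mostly hidden by the gripper in those views, but the arm's planned path kept clear of it.
- **A check that failed:** My final position check with the trained networks ran on an old top-camera picture taken at the start. Its numbers repeat the starting positions and confirm nothing.
- **Tray height:** The camera and contact estimates of floor height disagreed by 2–3 mm, so I pressed each jaw down by feel.

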